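# Scan a shelf bracket's weld with the test pen

## Task

Check the weld on the clamped shelf bracket: take the crack-test pen from its fork rest and, with its spring tip pressed lightly on the weld bead, trace the whole bead slowly (about 2 to 3 cm a second), from its end at the arm with the hooks, round the corner, to its end on the arm with the bolt slots. Press only as far as the spring gives, and do not press on the bracket away from the bead. Then hang the pen upright in its rest by the collar again and let go, leaving the other things on the bench where they are.

Things in the scene. Friction and masses are not known exactly. Their poses are not given: they have to be found in the camera images.
- pen: Grey crack-test pen, 0.2 kg, upright in its fork rest, at some yaw. Origin: centre of the underside of its round collar; z up. Above: collar 54 mm across (0 to 6 mm), square grip 30 x 30 mm, sides facing the pen's x and y, from 6 to 76 mm. Below: shaft 22 mm across to -52 mm, nose narrowing to -66 mm, spring plunger with a 12 mm ball, its lowest point at -90 mm when free.
- pen_tip (a point): Lowest point of the ball at the end of the pen's plunger; with the plunger free it is 90 mm below the pen's origin on its axis
- plunger (a joint): How far the pen's spring plunger is pushed in, m: 0 free, 0.014 fully in. It pushes back with about 1.5 N at 0 and 5 N at 14 mm.
- bracket: Bracket clamped flat on battens, fixed, top face 38 mm above the bench. Two arms 60 mm wide at a right angle, triangular gusset between (legs 120 mm); the weld bead runs where gusset meets arms. Origin: on the bench below the bead's corner. Arm with three hooks: along +y, to 140 mm; arm with two dark slots: along +x, to 170 mm. Clamps at arm ends, to 61 mm high, 30 mm outside the bead's line.
- rest: Fixed pen rest: base plate 110 x 110 mm, two posts on its +x side, black fork on top, top face 115 mm above the bench. Slot 38 mm wide between prongs, open towards the rest's -x, closed by a bar 25 mm beyond the seat at +x. Origin: on the bench below the seat.
- rest_seat (a point): The pen's place in the fork: middle of the slot, at the level of the fork's top face (115 mm above the bench), where the underside of the pen's collar rests
- seam_0 (a point): Point 0 of 9 (0 to 8) along the weld bead, on its crest (40 mm above the bench, bead about 10 mm wide, 2 mm proud): end of the bead at the hooked upright arm: START, bracket (0, 108) mm
- seam_1 (a point): Point 1 of 9 (0 to 8) along the weld bead, on its crest (40 mm above the bench, bead about 10 mm wide, 2 mm proud): bracket (0, 81) mm
- seam_2 (a point): Point 2 of 9 (0 to 8) along the weld bead, on its crest (40 mm above the bench, bead about 10 mm wide, 2 mm proud): bracket (0, 54) mm
- seam_3 (a point): Point 3 of 9 (0 to 8) along the weld bead, on its crest (40 mm above the bench, bead about 10 mm wide, 2 mm proud): bracket (0, 27) mm
- seam_4 (a point): Point 4 of 9 (0 to 8) along the weld bead, on its crest (40 mm above the bench, bead about 10 mm wide, 2 mm proud): corner of the bead, bracket (0, 0)
- seam_5 (a point): Point 5 of 9 (0 to 8) along the weld bead, on its crest (40 mm above the bench, bead about 10 mm wide, 2 mm proud): bracket (27, 0) mm
- seam_6 (a point): Point 6 of 9 (0 to 8) along the weld bead, on its crest (40 mm above the bench, bead about 10 mm wide, 2 mm proud): bracket (54, 0) mm
- seam_7 (a point): Point 7 of 9 (0 to 8) along the weld bead, on its crest (40 mm above the bench, bead about 10 mm wide, 2 mm proud): bracket (81, 0) mm
- seam_8 (a point): Point 8 of 9 (0 to 8) along the weld bead, on its crest (40 mm above the bench, bead about 10 mm wide, 2 mm proud): end of the bead on the slotted shelf arm: FINISH, bracket (108, 0) mm
- parts_bin: Bystander, to be left alone: open beige plastic parts bin 140 x 100 x 70 mm with white display hooks. Origin: centre of its underside
- tape_roll: Bystander, to be left alone: roll of tape 104 mm across, 48 mm high, lying flat. Origin: centre of its underside
- wrench: Bystander, to be left alone: steel wrench 190 mm long. Origin: on the bench under the tool, which lies along its x
- carton: Bystander, to be left alone: small cardboard carton 110 x 120 x 80 mm. Origin: centre of its underside
- screwdriver: Bystander, to be left alone: screwdriver 200 mm long. Origin: on the bench under the tool, which lies along its x
- jar: Bystander, to be left alone: closed jar 72 mm across, 90 mm high. Origin: centre of its underside
- spare_bracket: Bystander, to be left alone: loose plain steel angle 120 mm long, 40 mm wide, 56 mm high, no weld bead. Origin: centre of its underside
Things that resemble listed ones, but are neither listed nor needed, are in the scene too. What is shaped like the pen but blue or turquoise is not meant.

How it is judged:
By the outcome, as a careful person would: the job done as asked, in the order asked, and still so for the second after the job is handed in, with the robot touching nothing.
It also fails if it takes over 72 s, if anything falls off the work surface, if the arm or the gripper's body presses on something with over 40 N, if the wrist force passes 120 N, or if a joint passes its speed limit or range.

## Robot

A 7-joint arm with a two-finger parallel gripper is mounted at the origin on the work surface. World frame = base frame: x ahead of the robot, y to its left, z up, the work surface at z = 0. Lengths are in m, angles in rad, forces in N, time in s.
With the tool pointing down it reaches from about 0.425 to 0.875 m from the base axis. Payload 4.7 kg.
Tool frame: the origin (TCP) lies between the finger pads; the fingertips stand 19 mm ahead of it and the grasp point (between the pads) is the TCP; z points along the fingers, y is the direction in which the jaws open and shut (so a half turn about z gives the same grasp; the last joint's range is limited). The gripper opens to 87 mm and grips with 3 to 60 N. Pads are 19 mm wide; open, the fingers measure 117 mm over their backs; the gripper's body (75 mm by 190 mm) begins 51 mm behind the grasp point.
Start: joints at [1.263, 0.321, -0.07, 1.45, 0.023, 1.371, -0.057], TCP at [0.206, -0.617, 0.242] pointing down, gripper open.
Joint ranges: [-2.86, 2.86], [-0.3, 2.09], [-1.38, 1.24], [0.06, 2.45], [-1.56, 4.7], [0.09, 2.05], [-2.69, 2.69]. Speed limits (rad/s): [2.57, 2.57, 3.14, 3.14, 3.14, 3.14, 3.14].

## Interface

Orientations are given as a rotation vector (axis times angle).
In Python, from station import sensors, imaging, arm gives the robot as it stands.
- The arm moves only by the shell command python3 -m handwheel 'ROWS'. ROWS is JSON, a list of rows, each a list of 3 entries, a list of its own where there are three numbers: the closure, from 0 (fully open) to 1 (shut), then the shift along the tool's x, y, z in cm, then the turn, a rotation vector about the tool's x, y, z in degrees. A call has 1 to 8 rows; each row is the pose to reach, as a shift and turn from the pose commanded when the call began, along the tool's axes at that moment; what a row does not reach only later rows make up. A row lasts 1/12 s, in which the tool goes at most 41.7 mm and 7.16 degrees, less where a joint would pass 70% of its speed; a pose out of reach is approached as far as the arm can. A call with a gripper value outside its range is refused whole. The fingers move at their own pace and stop on an object; the grip force is fixed at half the most. Time passes only in rows, so rows that repeat a pose let the fingers close. It gives the time, the measured TCP pose, the force and the opening at its end, in the units of the state.
- sensors.get_obs(): the state, without advancing time (a new reading comes with each control period).
- imaging.capture(name): name is "side" or "top"; returns the picture (384x512x3 uint8, red, green, blue); there is no depth.
- imaging.get_calibration(name): a dict with "camera_matrix" (3x3 intrinsics, pixels), "k1" (the pictures are not rectified: a ray, as slopes to the right and down, at radius r is drawn at 1 + k1 r^2 times it, then the intrinsics apply), "R" (3x3) and "t" (3): a world point X has camera coordinates R X + t. Camera axes: x right, y down, z forward; pixel columns grow to the right and rows downward; lengths in m; the calibration is good to about 2 mm. A picture is of the moment at which its call begins. get_calibration takes no time and is no camera call.
- arm.job_done(): hands the job in, once; it reports no verdict.
Trained networks look in the newest picture that a camera, given by its name, has taken for a name from the list of things; names that differ only in an ending like _2 or _b are one class to them, and where a whole thing is asked for, a point or a joint stands for the part that bears it (a point fixed in the world has none). Each returns a list of dicts, best first, with "conf" (0 to 1); they miss things now and then, are a little off and sometimes report something else, mostly with a low value. They report only what shows in the picture. A call takes as long as a camera call. They do not tell look-alikes from the thing itself.
- imaging.search_frame(camera, query): "rect" ([left, top, right, bottom] in pixels, round what is visible of it).
- imaging.pinpoint(camera, query): "at" ([column, row] in pixels: a listed point, or the origin of a listed thing).
The state is a dict: "t": time; "joint_positions": joint angles; "dq": joint speeds; "effort": joint torques, N m; "tcp_pos": TCP position; "orientation": TCP orientation; "force": force on the tool from outside, world axes, zero at the start; "moment": the same for the moment, N m; "gripper_width": finger opening in m.
Only numpy, scipy, OpenCV 4.12 (cv2) and the standard library are available. Lean on these libraries where they do the work, as an engineer would, in place of code of your own. Each camera call takes 0.05 s, during which the arm holds its last target.

## Working session

There is one attempt and no reset: what is moved stays moved. The work goes in short steps, Python scripts to look and compute and a shell command to move; the robot and the scene stay as the last step left them, time stands still between calls to the robot, and variables do not carry over. Pictures are saved under pics/ and viewed, and the job is handed in when it is done.

```bash
ls; mkdir -p pics
python3 - <<'E'
from station import sensors, imaging, arm
import cv2,numpy as np
print(sensors.get_obs())
for n in("side","top"):
    im=imaging.capture(n); cv2.imwrite(f"pics/{n}0.png",im[:,:,::-1]); print(n,imaging.get_calibration(n))
    for q in("pen","rest","bracket"):
        print(q,imaging.search_frame(n,q))
    for q in("pen","pen_tip","rest_seat","rest","seam_0","seam_4","seam_8"):
        print(q,[(np.round(d["at"],1),round(d["conf"],2)) for d in imaging.pinpoint(n,q)])
E
```

```text
pics
{'t': 0.0, 'joint_positions': array([ 1.26310999,  0.32184352, -0.07010614,  1.45168283,  0.02259021,
        1.37083589, -0.05689059]), 'dq': array([ 1.09093832e-03,  7.70639360e-04, -1.22543302e-05, -6.41101287e-04,
        6.86354865e-04,  3.99021674e-05,  1.67175661e-03]), 'effort': array([-1.30951194e-04, -4.91291642e+01, -4.04124800e-01, -3.12525523e+01,
       -6.40408276e-02,  4.35824599e-02,  1.64534522e-04]), 'tcp_pos': array([ 0.20536962, -0.61613828,  0.24044442]), 'orientation': array([-3.09908671e+00, -5.03062495e-01,  6.29031920e-04]), 'force': array([-0.60774343,  0.70050016,  0.13884875]), 'moment': array([-0.05649104, -0.01915949,  0.00918637]), 'gripper_width': 0.08681314975001643}
side {'camera_matrix': array([[353.64560153,   0.        , 255.31490768],
       [  0.        , 353.64560153, 192.37852861],
       [  0.        ,   0.        ,   1.        ]]), 'k1': -0.06782128498904262, 'R': array([[ 0.99967356, -0.0181101 ,  0.01802239],
       [-0.00201933, -0.75918539, -0.65087132],
       [ 0.02546968,  0.65062245, -0.75897412]]), 't': array([-0.49251304,  0.
[... 2923 characters left out ...]
69), (array([222.2, 195.2]), 0.67), (array([210.1, 193.4]), 0.62), (array([238.1, 200.3]), 0.59), (array([240.5, 181.7]), 0.59)]
seam_4 [(array([244.1, 166.6]), 0.96), (array([210.5, 192.5]), 0.94), (array([240.8, 175.9]), 0.9), (array([230.1, 195.7]), 0.76), (array([239. , 190.9]), 0.69), (array([222.2, 195.2]), 0.67), (array([210.1, 193.4]), 0.62), (array([238.1, 200.3]), 0.59), (array([240.5, 181.7]), 0.59)]
seam_8 [(array([244.1, 166.6]), 0.96), (array([210.5, 192.5]), 0.94), (array([240.8, 175.9]), 0.9), (array([230.1, 195.7]), 0.76), (array([239. , 190.9]), 0.69), (array([222.2, 195.2]), 0.67), (array([210.1, 193.4]), 0.62), (array([238.1, 200.3]), 0.59), (array([240.5, 181.7]), 0.59)]
```

Run:
```python
import cv2
for n,c in(("side",(170,130,390,330)),("top",(180,130,400,290))):
    im=cv2.imread(f"pics/{n}0.png")
    x0,y0,x1,y1=c
    cv2.imwrite(f"pics/{n}0c.png",cv2.resize(im[y0:y1,x0:x1],None,fx=3.6 if n=="top" else 3,fy=3.6 if n=="top" else 3,interpolation=cv2.INTER_CUBIC))
```

```text
(no output)
```

View pics/side0.png

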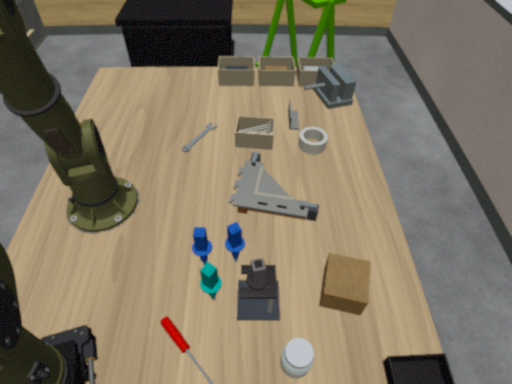

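View pics/top0.png

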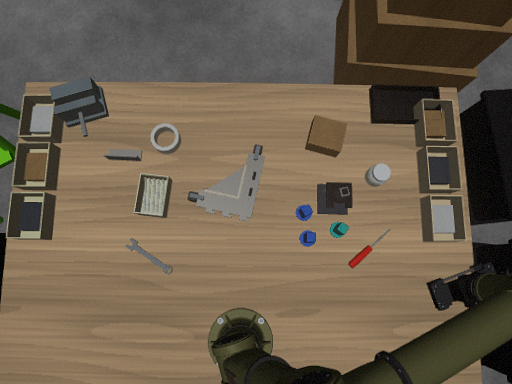

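View pics/side0c.png

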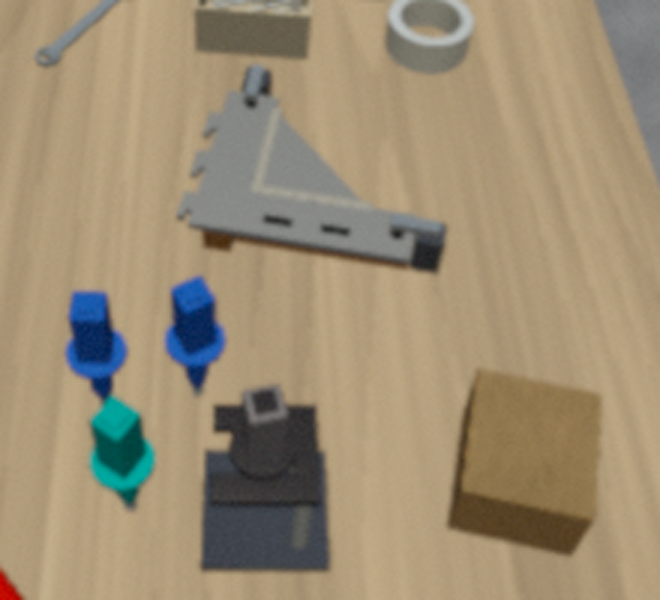

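View pics/top0c.png

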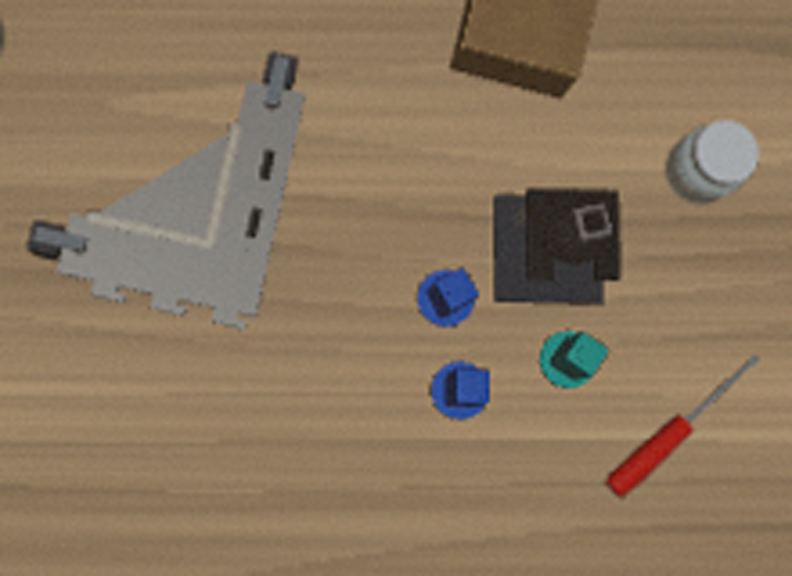

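```bash
cat > h.py <<'E'
import numpy as np, cv2
from scipy.optimize import least_squares
from station import sensors, imaging
cal={n:imaging.get_calibration(n) for n in("side","top")}
def proj(n,X):
    c=cal[n]; X=np.atleast_2d(X); p=X@np.array(c["R"]).T+c["t"]
    s=p[:,:2]/p[:,2:]; r2=(s**2).sum(1,keepdims=True); s=s*(1+c["k1"]*r2)
    K=c["camera_matrix"]; return s@np.diag([K[0,0],K[1,1]])+K[:2,2]
def onz(n,uv,z):
    return least_squares(lambda a:(proj(n,[a[0],a[1],z])-uv).ravel(),[0.55,0]).x
def tri(us,ut):
    f=lambda X:np.r_[(proj("side",X)-us).ravel(),(proj("top",X)-ut).ravel()]
    r=least_squares(f,[0.55,0,0.1]); return r.x,np.round(r.fun,2)
def loc(c):  # blob size
    return c
E
python3 - <<'E'
from h import *
from itertools import product
S=[[263,167.2],[254.5,189.2],[259.8,180.1],[264.5,191.6],[261.9,172.5],[285.1,197.9],[269.8,193.1],[279.1,195.8],[259.1,185.7]]
T=[[244.1,166.6],[210.5,192.5],[240.8,175.9],[230.1,195.7],[239,190.9],[222.2,195.2],[238.1,200.3],[240.5,181.7]]
# positions at z=.04
for n,P in(("side",S),("top",T)):
    print(n,[list(np.round(onz(n,p,.04)*1000).astype(int)) for p in P])
# pen origin/rest seat
print(tri([257.3,276.8],[335.9,190.5]),tri([256,279.7],[338.7,194.5]))
# zooms
for n,c,f in(("side",(225,145,325,225),8),("top",(185,140,270,215),8),("side",(230,250,290,325),8),("top",(310,175,360,220),10)):
    im=cv2.imread(f"pics/{n}0.png"); x0,y0,x1,y1=c
    cv2.imwrite(f"pics/z_{n}_{x0}.png",cv2.resize(im[y0:y1,x0:x1],None,fx=f,fy=f,interpolation=cv2.INTER_NEAREST))
E
```

```text
side [[np.int64(520), np.int64(121)], [np.int64(490), np.int64(23)], [np.int64(508), np.int64(62)], [np.int64(521), np.int64(13)], [np.int64(516), np.int64(96)], [np.int64(585), np.int64(-13)], [np.int64(538), np.int64(7)], [np.int64(566), np.int64(-5)], [np.int64(505), np.int64(38)]]
top [[np.int64(602), np.int64(-9)], [np.int64(507), np.int64(109)], [np.int64(568), np.int64(3)], [np.int64(496), np.int64(40)], [np.int64(514), np.int64(8)], [np.int64(498), np.int64(67)], [np.int64(480), np.int64(11)], [np.int64(547), np.int64(3)]]
(array([ 0.49417295, -0.32007998,  0.11533761]), array([ 1.93, -0.43,  0.47,  2.73])) (array([ 0.48749292, -0.32827865,  0.11496722]), array([ 0.51, -0.11,  0.13,  0.72]))
```

View pics/z_side_225.png

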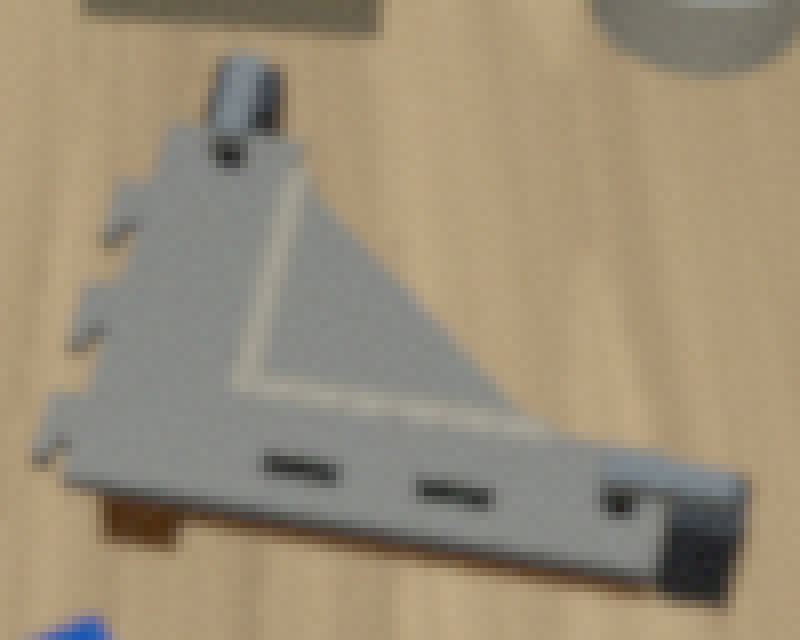

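View pics/z_top_185.png

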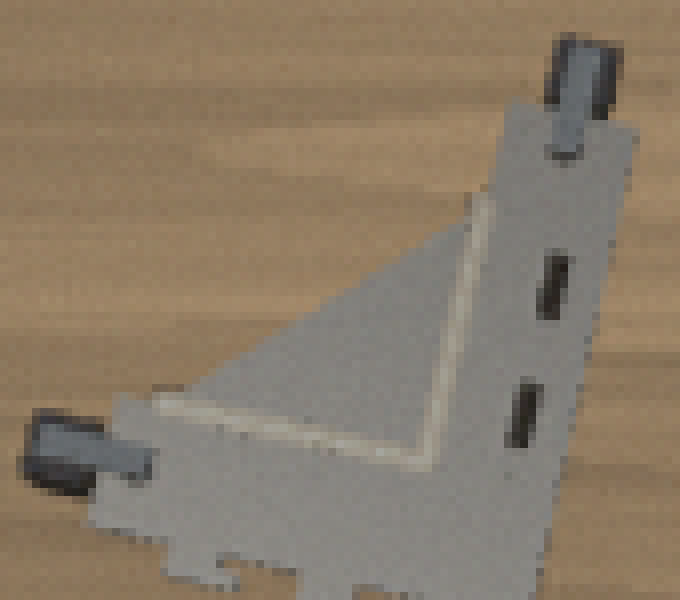

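View pics/z_side_230.png

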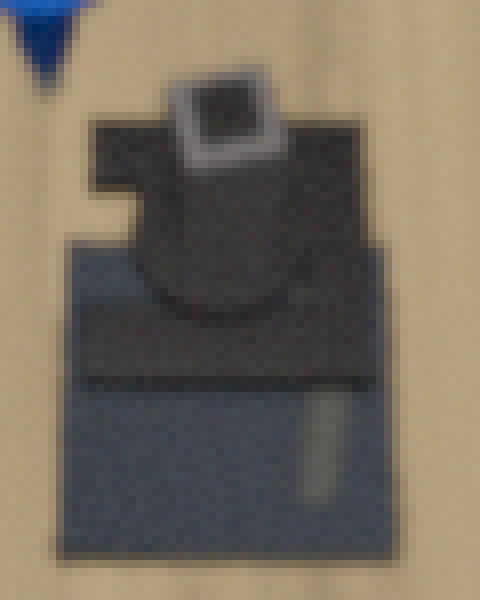

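View pics/z_top_310.png

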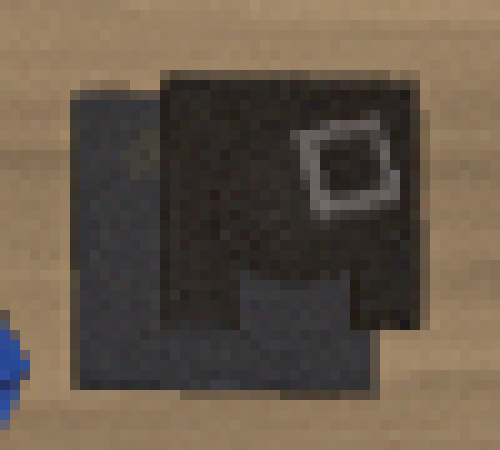

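```bash
cat >> h.py <<'E'
from scipy.ndimage import map_coordinates
from scipy.optimize import minimize
def samp(im,uv): return map_coordinates(im,[uv[:,1],uv[:,0]],order=1,mode='nearest')
def bracket_pts(p,off=0.0,z=.04):
    s=np.linspace(.005,.106,40); A=np.c_[0*s+off,s]; B=np.c_[s,0*s+off]
    P=np.r_[A,B]; c,sn=np.cos(p[2]),np.sin(p[2])
    return np.c_[P@np.array([[c,sn],[-sn,c]])+p[:2],np.full(len(P),z)]
def fitbracket(ims,names,p0):
    def cost(p):
        v=0
        for n in names:
            g=cv2.GaussianBlur(ims[n].astype(np.float32).sum(2)/3,(0,0),.6)
            a=np.mean([samp(g,proj(n,bracket_pts(p,o))).mean() for o in(-.002,0,.002)])
            b=np.mean([samp(g,proj(n,bracket_pts(p,o,.038))).mean() for o in(-.011,-.009,.009,.011)])
            v+=b-a
        # ends
        return v
    best=min((minimize(cost,np.array(p0)+d,method='Nelder-Mead',options=dict(xatol=1e-5,fatol=1e-4,initial_simplex=np.array(p0)+d+np.array([[0,0,0],[.005,0,0],[0,.005,0],[0,0,.04]]))) for d in([0,0,0],[.004,.004,0],[-.004,-.004,0],[.004,-.004,.02],[-.004,.004,-.02])),key=lambda r:r.fun)
    return best.x,best.fun
E
python3 - <<'E'
from h import *
ims={n:cv2.imread(f"pics/{n}0.png")[:,:,::-1] for n in("side","top")}
print(onz("side",[255.9-.5,193.1-.5],.04),onz("top",[238.75-.5,197.75-.5],.04),onz("side",[262.3,165.8],.04),onz("top",[204.5,189.5],.04),onz("top",[244.75,164.5],.04),onz("side",[292.6,198],.04))
for ns in(["side"],["top"],["side","top"]):
    print(ns,fitbracket(ims,ns,[.485,.01,-.2]))
# pen top square centre
s=np.array([228,117])/8+[230,250]-.5; t=np.array([350,167])/10+[310,175]-.5
print(s,t,tri(s,t),onz("top",t,.191),onz("side",s,.191))
E
```

```text
[0.4923795  0.00873844] [0.49078539 0.01078688] [0.51785752 0.12778432] [0.51783226 0.13031005] [ 0.60977469 -0.01125649] [ 0.60818866 -0.01377536]
['side'] (array([ 0.49100345,  0.01051297, -0.20998814]), np.float64(-13.719024658203125))
['top'] (array([ 0.49080926,  0.0128774 , -0.21585508]), np.float64(-16.576309204101562))
['side', 'top'] (array([ 0.49096142,  0.01196822, -0.21250133]), np.float64(-29.839385986328125))
[258.    264.125] [344.5 191.2] (array([ 0.48885844, -0.328226  ,  0.1893337 ]), array([-0.19,  0.04, -0.05, -0.27])) [ 0.48769146 -0.32789567] [ 0.48921693 -0.32905189]
```

```bash
cat >> h.py <<'E'
def sq(p,h,z=.191):
    t=np.linspace(-1,1,15); o=np.ones(15)
    P=h*np.r_[np.c_[t,o],np.c_[t,-o],np.c_[o,t],np.c_[-o,t]]
    c,s=np.cos(p[2]),np.sin(p[2]); return np.c_[P@np.array([[c,s],[-s,c]])+p[:2],np.full(len(P),z)]
def tool():
    from scipy.spatial.transform import Rotation as Ro
    o=sensors.get_obs(); return o,Ro.from_rotvec(o["orientation"]).as_matrix()
def need(target,yawx=None):
    """shift in tool cm to world target; turn about tool z deg to have tool x at yawx deg"""
    o,R=tool(); d=R.T@(np.array(target)-o["tcp_pos"])*100
    yaw=np.degrees(np.arctan2(R[1,0],R[0,0])); print("t",o["t"],"tcp",np.round(o["tcp_pos"],4),"yaw",round(yaw,2),"tilt",np.round(R[:,2],4),"F",np.round(o["force"],1),"w",round(o["gripper_width"],4))
    print("shift cm",np.round(d,2),"turn", None if yawx is None else round(yaw-yawx,1)); return d
E
python3 - <<'E'
from h import *
ims={n:cv2.imread(f"pics/{n}0.png")[:,:,::-1] for n in("side","top")}
for ns in(["side"],["top"],["side","top"]):
    def cost(p):
        v=0
        for n in ns:
            g=ims[n].astype(np.float32).mean(2)
            v-=samp(g,proj(n,sq(p,.0125))).mean()-.5*samp(g,proj(n,sq(p,.006))).mean()-.5*samp(g,proj(n,sq(p,.019))).mean()
        return v
    r=min((minimize(cost,[.4885,-.328,a],method='Nelder-Mead',options=dict(initial_simplex=[[.4885,-.328,a],[.4925,-.328,a],[.4885,-.324,a],[.4885,-.328,a+.1]])) for a in(.1,.2,.3)),key=lambda r:r.fun)
    print(ns,r.x,np.degrees(r.x[2]),r.fun)
# teal top
s=np.array([118,412])/3+[170,130]-.5; t=np.array([582,354])/3.6+[180,130]-.5
print("teal top",tri(s,t)); s=np.array([192,293])/3+[170,130]-.5; t=np.array([455,292])/3.6+[180,130]-.5
print("blue top",tri(s,t))
need([.4885,-.328,.30],12)
E
```

```text
['side'] [ 0.48933972 -0.32650119  0.17921191] 10.268085863172118 -37.51699447631836
['top'] [ 0.48813296 -0.32738346  0.20201799] 11.574778093759077 -45.681884765625
['side', 'top'] [ 0.4884972  -0.3270312   0.21729853] 12.450288529695518 -81.37133026123047
teal top (array([ 0.37646592, -0.31973657,  0.16248503]), array([-0.48,  0.1 , -0.17, -0.66]))
blue top (array([ 0.43073243, -0.20837952,  0.16099841]), array([-0.35,  0.08, -0.09, -0.45]))
t 1.1 tcp [ 0.2055 -0.6167  0.2416] yaw 18.44 tilt [-0.e+00 -1.e-04 -1.e+00] F [-0.1  0.8 -0.7] w 0.087
shift cm [ 35.97 -18.43  -5.84] turn 6.4
```

```bash
python3 -m handwheel '[[0,[7,-3.7,-2],[0,0,3]],[0,[14,-7,-4],[0,0,6.4]],[0,[18,-9.2,-5.8],[0,0,6.4]],[0,[22,-11.2,-5.8],[0,0,6.4]],[0,[26,-13.2,-5.8],[0,0,6.4]],[0,[29.6,-15.2,-5.8],[0,0,6.4]],[0,[33,-17,-5.8],[0,0,6.4]],[0,[36,-18.4,-5.8],[0,0,6.4]]]'; python3 -c "
from h import *
need([.4885,-.327,.30],12)"
```

```text
t: 1.77
tcp_pos: [0.436, -0.3813, 0.2969]
orientation: [3.123, 0.329, 0.001]
force: [0.2, -0.3, -0.6]
gripper_width: 0.0868
t 1.7667 tcp [ 0.436  -0.3813  0.2969] yaw 12.03 tilt [ 8.0e-04 -1.1e-03 -1.0e+00] F [ 0.2 -0.3 -0.6] w 0.0868
shift cm [ 6.26 -4.22 -0.31] turn 0.0
```

```bash
python3 -m handwheel '[[0,[0,0,0],[0,0,0]],[0,[0,0,0],[0,0,0]]]' >/dev/null; python3 -c "
from h import *
need([.4885,-.327,.25],12)"
```

```text
t 1.9333 tcp [ 0.4375 -0.3799  0.2966] yaw 12.44 tilt [ 0.0011  0.     -1.    ] F [-0.9 -1.1  0.3] w 0.087
shift cm [ 6.11 -4.07  4.66] turn 0.4
```

```bash
python3 -m handwheel '[[0,[2,-1.4,0],[0,0,0.4]],[0,[4,-2.7,0],[0,0,0.4]],[0,[6.1,-4.1,1.5],[0,0,0.4]],[0,[6.1,-4.1,3.5],[0,0,0.4]],[0,[6.1,-4.1,4.6],[0,0,0.4]],[0,[6.1,-4.1,4.6],[0,0,0.4]],[0,[6.1,-4.1,4.6],[0,0,0.4]]]' >/dev/null
python3 - <<'E'
from h import *
need([.4885,-.327,.16],12)
for n in("side","top"):
    im=imaging.capture(n); c=(200,210,320,330) if n=="side" else (290,140,410,260)
    x0,y0,x1,y1=c; cv2.imwrite(f"pics/a_{n}.png",cv2.resize(im[y0:y1,x0:x1,::-1],None,fx=5,fy=5,interpolation=cv2.INTER_CUBIC))
E
```

```text
t 2.5167 tcp [ 0.4842 -0.332   0.2496] yaw 11.45 tilt [-0.002 -0.    -1.   ] F [-0.2  0.3  0.5] w 0.087
shift cm [ 0.54 -0.4   8.95] turn -0.6
```

View pics/a_side.png

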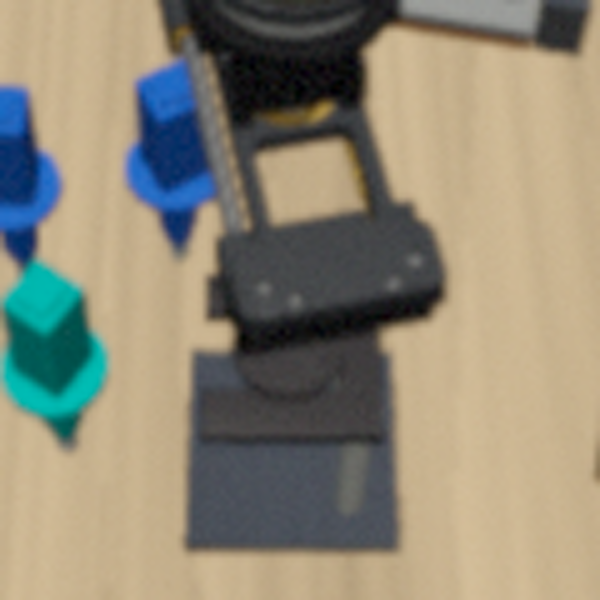

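View pics/a_top.png

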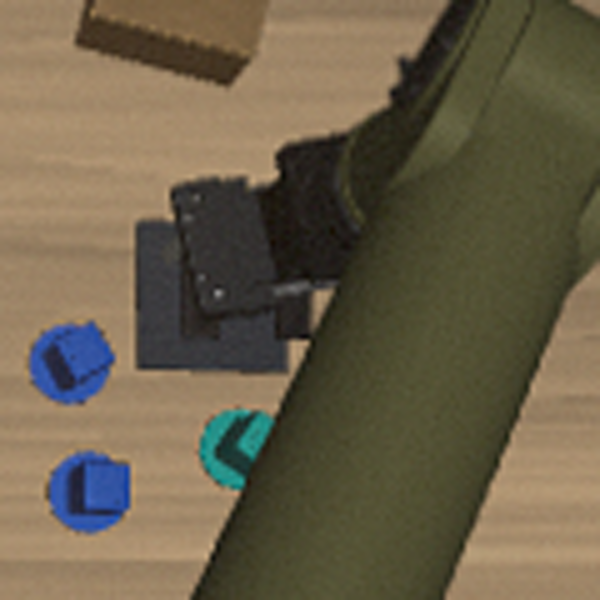

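```bash
python3 -m handwheel '[[0,[0.5,-0.4,0],[0,0,-0.5]],[0,[0.5,-0.4,0.2],[0,0,-0.5]],[0,[0.5,-0.4,0.5],[0,0,-0.5]]]' >/dev/null
python3 - <<'E'
from h import *
need([.4885,-.327,.16],12)
E
```

```text
t 2.8667 tcp [ 0.4908 -0.325   0.246 ] yaw 12.18 tilt [ 0.0018 -0.001  -1.    ] F [-0.1 -0.8 -0.7] w 0.087
shift cm [-0.28  0.14  8.6 ] turn 0.2
```

```bash
python3 -m handwheel '[[0,[-0.2,0.1,1],[0,0,0.1]],[0,[-0.2,0.1,1.5],[0,0,0.1]],[0,[-0.2,0.1,1.5],[0,0,0.1]],[0,[-0.2,0.1,1.5],[0,0,0.1]]]'
python3 - <<'E'
from h import *
need([.4885,-.327,.16],12)
imaging.capture("top"); need([.4885,-.327,.16],12)
E
```

```text
t: 3.2
tcp_pos: [0.4878, -0.3265, 0.2292]
orientation: [-3.123, -0.329, 0.002]
force: [0.2, 0.3, 0.8]
gripper_width: 0.0873
t 3.2 tcp [ 0.4878 -0.3265  0.2292] yaw 12.02 tilt [-1.3e-03  8.0e-04 -1.0e+00] F [0.2 0.3 0.8] w 0.0873
shift cm [0.07 0.07 6.92] turn 0.0
t 3.25 tcp [ 0.4881 -0.3265  0.2297] yaw 12.03 tilt [-6.e-04  3.e-04 -1.e+00] F [ 0.3  1.  -0.2] w 0.0871
shift cm [0.03 0.06 6.97] turn 0.0
```

Aligned. Descend and close.

```bash
python3 -m handwheel '[[0,[0,0,2],[0,0,0]],[0,[0,0,4],[0,0,0]],[0,[0,0,6],[0,0,0]],[0,[0,0,7],[0,0,0]],[0,[0,0,7],[0,0,0]],[0.5,[0,0,7],[0,0,0]],[1,[0,0,7],[0,0,0]],[1,[0,0,7],[0,0,0]]]'; python3 -m handwheel '[[1,[0,0,0],[0,0,0]],[1,[0,0,0],[0,0,0]],[1,[0,0,0],[0,0,0]],[1,[0,0,0],[0,0,0]]]'
python3 - <<'E'
from h import *
need([.4885,-.327,.16],12)
E
```

```text
t: 3.92
tcp_pos: [0.4892, -0.3271, 0.1617]
orientation: [3.122, 0.329, 0.003]
force: [-0.8, 0.1, -0.2]
gripper_width: 0.0744
t: 4.25
tcp_pos: [0.4884, -0.3266, 0.1604]
orientation: [3.124, 0.329, 0.0]
force: [0.6, 0.7, 0.5]
gripper_width: 0.0483
t 4.25 tcp [ 0.4884 -0.3266  0.1604] yaw 12.04 tilt [ 3.e-04 -4.e-04 -1.e+00] F [0.6 0.7 0.5] w 0.0483
shift cm [0.   0.04 0.04] turn 0.0
```

```bash
python3 -m handwheel '[[1,[0,0,0],[0,0,0]],[1,[0,0,0],[0,0,0]],[1,[0,0,0],[0,0,0]],[1,[0,0,0],[0,0,0]],[1,[0,0,0],[0,0,0]],[1,[0,0,0],[0,0,0]]]'
python3 - <<'E'
from h import *
need([.4885,-.327,.16],12)
E
```

```text
t: 4.75
tcp_pos: [0.4883, -0.3267, 0.1601]
orientation: [3.124, 0.329, 0.0]
force: [1.2, -1.5, 0.4]
gripper_width: 0.0298
t 4.75 tcp [ 0.4883 -0.3267  0.1601] yaw 12.03 tilt [ 1.e-04 -4.e-04 -1.e+00] F [ 1.2 -1.5  0.4] w 0.0298
shift cm [0.01 0.03 0.01] turn 0.0
```

```bash
python3 -m handwheel '[[1,[0,0,-0.5],[0,0,0]],[1,[0,0,-2],[0,0,0]],[1,[0,0,-4],[0,0,0]],[1,[0,0,-6.5],[0,0,0]],[1,[0,0,-9],[0,0,0]],[1,[0,0,-12],[0,0,0]],[1,[0,0,-14.5],[0,0,0]],[1,[0,0,-16],[0,0,0]]]'
python3 - <<'E'
from h import *
for n in("side","top"):
    im=imaging.capture(n); cv2.imwrite(f"pics/b_{n}.png",im[...,::-1])
need([.514,.117,.32],-12.2)
E
```

```text
t: 5.42
tcp_pos: [0.4889, -0.3265, 0.3233]
orientation: [3.122, 0.33, 0.004]
force: [0.3, 0.3, -2.7]
gripper_width: 0.0296
t 5.5167 tcp [ 0.4895 -0.3268  0.3233] yaw 12.06 tilt [ 0.0045 -0.0029 -1.    ] F [ 0.7 -0.5 -3.5] w 0.0298
shift cm [ 11.67 -42.89   0.21] turn 24.3
```

View pics/b_side.png

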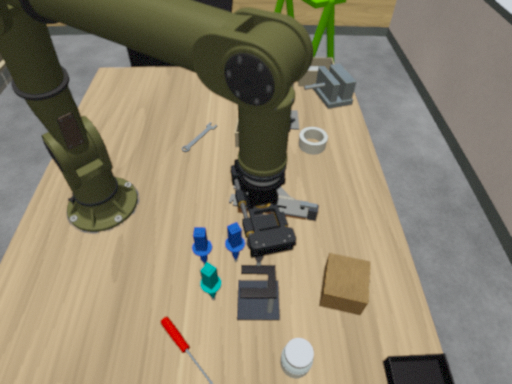

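```bash
python3 -m handwheel '[[1,[0.4,-1.5,0],[0,0,1]],[1,[1,-4,0],[0,0,3]],[1,[1.8,-6.5,0],[0,0,5]],[1,[2.5,-9,0],[0,0,7]],[1,[3.2,-12,0],[0,0,9]],[1,[4,-15,0],[0,0,11]],[1,[5,-18,0],[0,0,13]],[1,[5.8,-21,0],[0,0,15]]]'
python3 - <<'E'
from h import *
need([.514,.117,.32],-12.2); print(sensors.get_obs()["joint_positions"])
E
```

```text
t: 6.18
tcp_pos: [0.5003, -0.1072, 0.318]
orientation: [-3.14, 0.084, 0.005]
force: [1.2, -0.4, -2.7]
gripper_width: 0.0301
t 6.1833 tcp [ 0.5003 -0.1072  0.318 ] yaw -3.05 tilt [-2.9e-03  9.0e-04 -1.0e+00] F [ 1.2 -0.4 -2.7] w 0.0301
shift cm [  0.17 -22.46  -0.18] turn 9.1
[ 0.621443    0.01976297 -0.46598895  1.64956328  0.00844561  1.47735837
 -1.46938995]
```

```bash
python3 -m handwheel '[[1,[0,-3,0],[0,0,2]],[1,[0,-6,0],[0,0,4]],[1,[0.1,-9,0],[0,0,6]],[1,[0.1,-12,0],[0,0,8]],[1,[0.2,-15,0],[0,0,9.1]],[1,[0.2,-18,0],[0,0,9.1]],[1,[0.2,-20.5,0],[0,0,9.1]],[1,[0.2,-22.4,0],[0,0,9.1]]]'; python3 -m handwheel '[[1,[0,0,0],[0,0,0]],[1,[0,0,0],[0,0,0]]]'
python3 - <<'E'
from h import *
need([.514,.117,.19],-12.2); print(sensors.get_obs()["joint_positions"])
E
```

```text
t: 6.85
tcp_pos: [0.5134, 0.1174, 0.3182]
orientation: [-3.124, 0.325, 0.005]
force: [-0.7, -0.1, -2.3]
gripper_width: 0.0298
t: 7.02
tcp_pos: [0.5137, 0.1157, 0.3183]
orientation: [3.124, -0.325, -0.005]
force: [-0.1, -0.6, -3.1]
gripper_width: 0.03
t 7.0167 tcp [0.5137 0.1157 0.3183] yaw -11.87 tilt [-3.e-03 -3.e-04 -1.e+00] F [-0.1 -0.6 -3.1] w 0.03
shift cm [ 0.04 -0.14 12.83] turn 0.3
[ 0.38186544  0.0688083  -0.68256595  1.61057633  0.04292473  1.48065436
 -2.08156346]
```

```bash
python3 -m handwheel '[[1,[0,-0.1,2],[0,0,0.3]],[1,[0,-0.1,5],[0,0,0.3]],[1,[0,-0.1,8],[0,0,0.3]],[1,[0,-0.1,10.5],[0,0,0.3]],[1,[0,-0.1,12.3],[0,0,0.3]],[1,[0,-0.1,12.3],[0,0,0.3]],[1,[0,-0.1,12.3],[0,0,0.3]]]'
python3 - <<'E'
from h import *
need([.514,.117,.175],-12.2)
for n in("side","top"):
    im=imaging.capture(n); cv2.imwrite(f"pics/c_{n}.png",im[...,::-1])
    x0,y0,x1,y1=(220,130,320,220) if n=="side" else (185,140,285,215)
    cv2.imwrite(f"pics/cz_{n}.png",cv2.resize(im[y0:y1,x0:x1,::-1],None,fx=7,fy=7,interpolation=cv2.INTER_CUBIC))
    for q in ("pen_tip","pen"): print(n,q,[(np.round(d["at"],1),round(d["conf"],2)) for d in imaging.pinpoint(n,q)])
o,R=tool(); tip=o["tcp_pos"]+R@[0,0,.135]; print("tip pred",tip,proj("side",tip),proj("top",tip))
E
```

```text
t: 7.6
tcp_pos: [0.5141, 0.1139, 0.1958]
orientation: [3.122, -0.341, -0.005]
force: [0.8, -0.2, -2.3]
gripper_width: 0.0299
t 7.6 tcp [0.5141 0.1139 0.1958] yaw -12.46 tilt [-3.3e-03 -8.0e-04 -1.0e+00] F [ 0.8 -0.2 -2.3] w 0.0299
shift cm [-0.07 -0.3   2.08] turn -0.3
side pen_tip [(array([261. , 173.8]), 0.68), (array([260.9, 142.2]), 0.37), (array([311. , 143.9]), 0.24)]
side pen [(array([233.6, 247. ]), 0.87), (array([210.2, 279. ]), 0.73), (array([261.1, 141.5]), 0.65), (array([199.4, 247.6]), 0.55), (array([262.2, 194.8]), 0.36)]
top pen_tip [(array([332. , 199.5]), 0.68)]
top pen [(array([338.8, 229.2]), 0.78), (array([306.5, 238.7]), 0.75), (array([304. , 213.7]), 0.73), (array([208.5, 191.8]), 0.43)]
tip pred [0.51609304 0.11553519 0.06335506] [[262.11409147 163.430561  ]] [[207.98791893 188.81178432]]
```

View pics/cz_side.png

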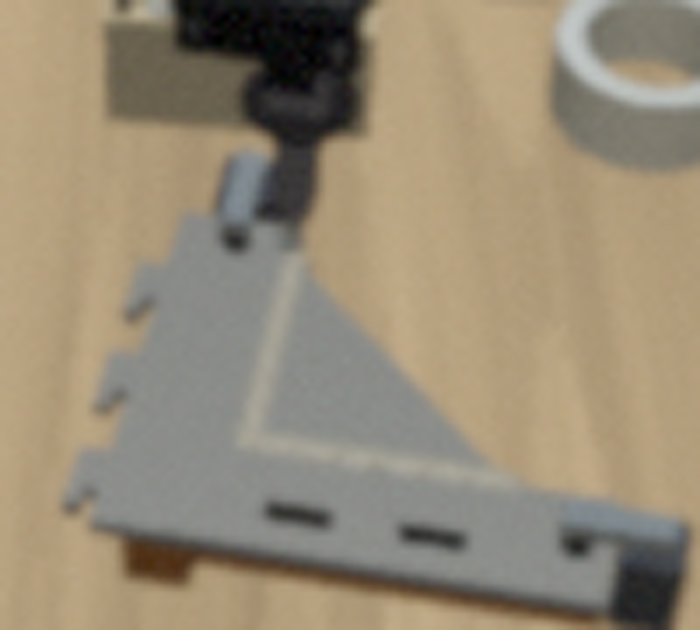

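View pics/cz_top.png

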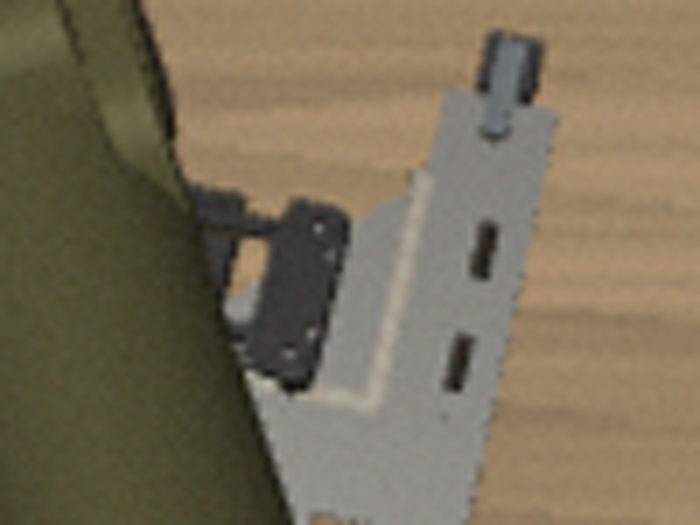

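```bash
cat >> h.py <<'E'
def overlay(n,im,box,f,origin,name,br=None,axis=np.array([0,0,1.])):
    x0,y0,x1,y1=box
    z=cv2.resize(im[y0:y1,x0:x1,::-1],None,fx=f,fy=f,interpolation=cv2.INTER_NEAREST).copy()
    def d(P,col,closed=False):
        uv=((proj(n,P)+.5-[x0,y0])*f).astype(np.int32)
        cv2.polylines(z,[uv.reshape(-1,1,2)],closed,col,1)
    th=np.linspace(0,2*np.pi,40)
    for r,h in((.027,.0),(.011,-.052),(.006,-.084)):
        d(origin+axis*h+np.c_[r*np.cos(th),r*np.sin(th),0*th],(0,0,255),True)
    d(np.array([origin,origin-axis*.09]),(0,255,0))
    if br is not None:
        P=bracket_pts(br); d(P[:40],(255,0,0)); d(P[40:],(255,0,0))
    cv2.imwrite(name,z)
E
python3 - <<'E'
from h import *
o,R=tool(); need([.514,.117,.175],-12.2)
im=imaging.capture("side"); need([.514,.117,.175],-12.2)
org=o["tcp_pos"]+[0,0,-.045]
overlay("side",im,(230,130,300,200),10,org,"pics/d_side.png",[.491,.012,-.2125])
E
```

```text
t 7.9 tcp [0.5158 0.1155 0.1984] yaw -12.38 tilt [ 0.0022 -0.     -1.    ] F [-0.2 -0.6 -3. ] w 0.03
shift cm [-0.21 -0.1   2.34] turn -0.2
t 7.95 tcp [0.5156 0.1156 0.1981] yaw -12.37 tilt [ 1.8e-03 -1.0e-04 -1.0e+00] F [-0.1  0.1 -1.9] w 0.0296
shift cm [-0.19 -0.1   2.31] turn -0.2
```

View pics/d_side.png

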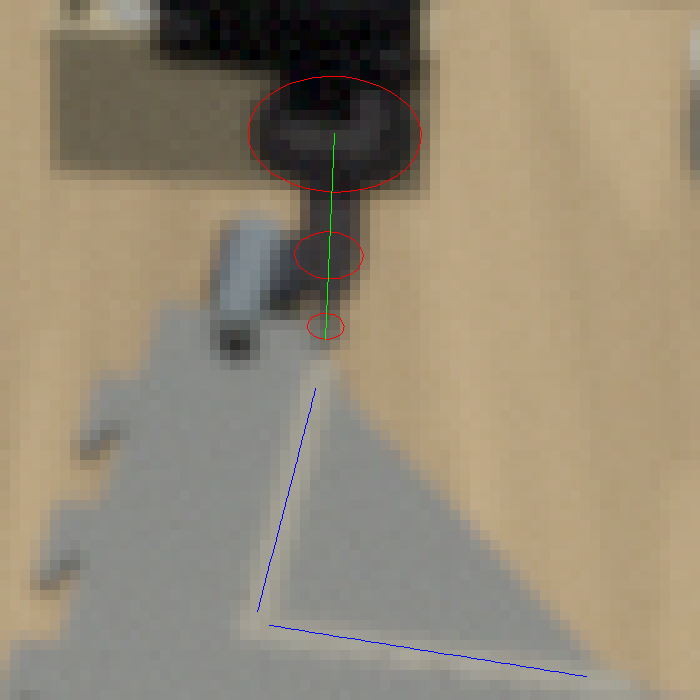

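Run:
```python
from h import *
o,R=tool(); need([.514,.117,.175],-12.2)
im=imaging.capture("side"); cv2.imwrite("pics/e_side.png",im[...,::-1])
g=im.astype(int).sum(2)//3
print("rows 140..172, cols 252..274"); print("     ",*range(252,275))
for r in range(138,172): print(r,g[r,252:275])
org=o["tcp_pos"]+[0,0,-.045]
th=np.linspace(0,2*np.pi,361)
E_=proj("side",org+np.c_[.027*np.cos(th),.027*np.sin(th),0*th]); 
for c in (254,256,257,258,268,269,270,272):
    m=E_[np.abs(E_[:,0]-c)<.3]; print(c,np.round(m[:,1].max(),2))
for h in(-.03,-.04,-.05,-.088):
    print(h,proj("side",org+[0,0,h]),proj("side",org+[-.011,0,h]),proj("side",org+[.011,0,h]))
```

```text
t 7.95 tcp [0.5156 0.1156 0.1981] yaw -12.37 tilt [ 1.8e-03 -1.0e-04 -1.0e+00] F [-0.1  0.1 -1.9] w 0.0296
shift cm [-0.19 -0.1   2.31] turn -0.2
rows 140..172, cols 252..274
      252 253 254 255 256 257 258 259 260 261 262 263 264 265 266 267 268 269 270 271 272 273 274
138 [ 92  85  86  81  72  50  28   1  18  18  11   6   7  12  18  22  16  15
  31  56  96 127 151]
139 [ 95  93  91  82  66  39  18  15  11   6  11  16  19  29  39  37  31  31
  36  67 101 129 153]
140 [ 92  92  85  72  45  31  28  16  21   8  14  11  15  30  50  48  42  34
  45  70 103 134 154]
141 [ 92  92  83  61  37  27  33  27  26  27  23  21  19  38  51  52  38  34
  41  64 104 134 155]
142 [ 94  91  82  52  36  39  42  46  48  44  38  36  35  45  53  50  42  34
  38  64 101 136 153]
143 [ 92  90  80  49  31  34  48  54  54  54  53  53  53  55  55  47  36  29
  35  58 105 140 155]
144 [ 91  92  81  52  30  31  40  52  54  50  54  55  57  55  54  44  39  28
  34  64 108 141 156]
145 [ 93  91  84  62  39  32  40  35  44  39  41  46  47  51  48  41  38  32
  42  72 112 145 157]
146 [ 96  92  92  78  57  33  26  3
[... 2138 characters left out ...]
159]
168 [137 138 136 137 137 137 138 142 150 157 154 144 139 145 148 150 151 150
 150 151 152 157 159]
169 [135 137 138 137 137 138 140 142 155 161 154 142 139 144 148 150 150 151
 150 153 154 157 158]
170 [137 137 138 138 137 138 139 145 156 159 150 141 139 141 146 152 151 151
 152 152 154 158 158]
171 [137 136 137 138 137 140 141 147 157 155 147 140 138 140 144 150 150 149
 150 152 154 157 160]
254 143.59
256 146.56
257 147.23
258 147.74
268 147.87
269 147.39
270 146.66Traceback (most recent call last):
  File "<stdin>", line 11, in <module>
    return umr_maximum(a, axis, None, out, keepdims, initial, where)
ValueError: zero-size array to reduction operation maximum which has no identity
```

```bash
python3 -m handwheel '[[1,[-0.2,-0.15,0.5],[0,0,-0.1]],[1,[-0.2,-0.15,1],[0,0,-0.1]],[1,[-0.2,-0.15,1.5],[0,0,-0.1]],[1,[-0.2,-0.15,1.7],[0,0,-0.1]],[1,[-0.2,-0.15,1.7],[0,0,-0.1]],[1,[-0.2,-0.15,1.7],[0,0,-0.1]]]'
python3 - <<'E'
from h import *
need([.5138,.1176,.169],-12.2)
im=imaging.capture("side"); need([.5138,.1176,.169],-12.2)
E
```

```text
t: 8.5
tcp_pos: [0.5132, 0.1173, 0.1797]
orientation: [3.123, -0.335, -0.001]
force: [-0.2, -0.2, -2.6]
gripper_width: 0.0297
t 8.5 tcp [0.5132 0.1173 0.1797] yaw -12.26 tilt [-7.e-04 -1.e-04 -1.e+00] F [-0.2 -0.2 -2.6] w 0.0297
shift cm [ 0.05 -0.04  1.07] turn -0.1
t 8.55 tcp [0.5134 0.1174 0.18  ] yaw -12.26 tilt [-1.e-04  0.e+00 -1.e+00] F [ 0.   0.8 -3. ] w 0.0299
shift cm [ 0.03 -0.03  1.1 ] turn -0.1
```

```bash
python3 -m handwheel '[[1,[0.05,0,0.3],[0,0,0]],[1,[0.05,0,0.6],[0,0,0]],[1,[0.05,0,0.9],[0,0,0]],[1,[0.05,0,1.1],[0,0,0]],[1,[0.05,0,1.1],[0,0,0]],[1,[0.05,0,1.1],[0,0,0]],[1,[0.05,0,1.1],[0,0,0]],[1,[0.05,0,1.1],[0,0,0]]]'
python3 - <<'E'
from h import *
need([.5138,.1176,.169],-12.2)
im=imaging.capture("side"); need([.5138,.1176,.169],-12.2)
o,R=tool(); overlay("side",im,(230,130,300,200),10,o["tcp_pos"]+[0,0,-.045],"pics/f_side.png",[.491,.012,-.2125])
E
```

```text
t: 9.22
tcp_pos: [0.5143, 0.1173, 0.1694]
orientation: [-3.124, 0.336, -0.001]
force: [0.2, 0.3, 1.2]
gripper_width: 0.0299
t 9.2167 tcp [0.5143 0.1173 0.1694] yaw -12.26 tilt [ 9.e-04 -0.e+00 -1.e+00] F [0.2 0.3 1.2] w 0.0299
shift cm [-0.05 -0.02  0.04] turn -0.1
t 9.2667 tcp [0.5143 0.1174 0.1694] yaw -12.26 tilt [ 0.001  0.    -1.   ] F [ 1.8 -0.5  1. ] w 0.0298
shift cm [-0.05 -0.01  0.04] turn -0.1
```

View pics/f_side.png

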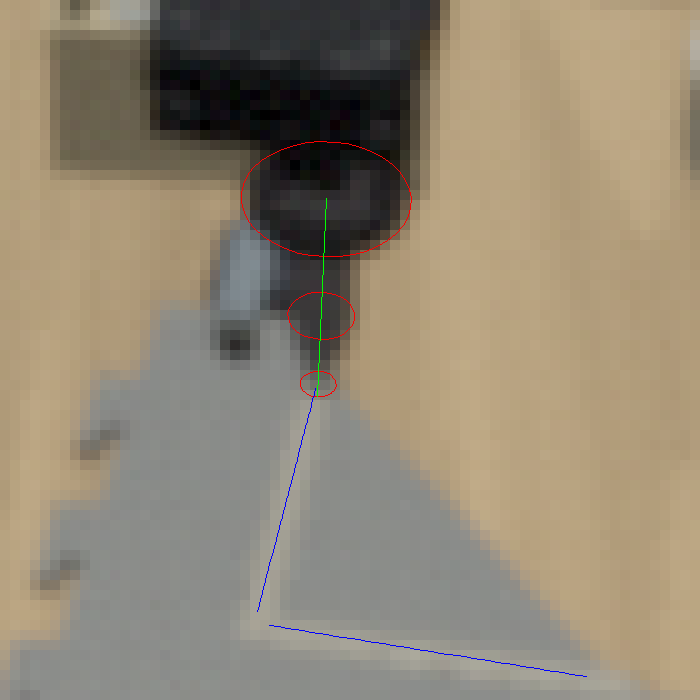

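Run:
```python
from h import *
F=[];Z=[]
for i in range(10):
    imaging.capture("side"); o=sensors.get_obs(); F.append(o["force"]); Z.append(o["tcp_pos"])
print(np.mean(F,0),np.std(F,0),np.mean(Z,0),o["t"])
```

```text
[1.48451144 0.21765897 0.29814559] [0.48957858 0.56368972 0.6112391 ] [0.51420341 0.11732298 0.16926695] 9.7667
```

```bash
cat >> h.py <<'E'
def br(p=(.491,.012,-.2125)):
    o,R=tool(); c,s=np.cos(p[2]),np.sin(p[2]); d=o["tcp_pos"][:2]-p[:2]
    print("t",round(o["t"],2),"bracket mm",np.round([1000*(c*d[0]+s*d[1]),1000*(-s*d[0]+c*d[1])],1),"z",round(o["tcp_pos"][2]*1000,1),"yaw",round(np.degrees(np.arctan2(R[1,0],R[0,0])),2),"tilt",np.round(R[:2,2],4),"F",np.round(o["force"],1))
E
python3 -c "
from h import *
br()"; python3 -m handwheel '[[1,[0,0.2,0],[0,0,0]],[1,[0,0.4,0],[0,0,0]],[1,[0,0.6,0],[0,0,0]],[1,[0,0.8,0],[0,0,0]],[1,[0,1,0],[0,0,0]],[1,[0,1.2,0],[0,0,0]],[1,[0,1.4,0],[0,0,0]],[1,[0,1.6,0],[0,0,0]]]' >/dev/null; python3 -c "
from h import *
br()"
```

```text
t 9.77 bracket mm [  0.4 107.8] z 169.2 yaw -12.27 tilt [0.0007 0.    ] F [ 1.5 -0.2  0.5]
t 10.43 bracket mm [ 0.1 91.5] z 169.1 yaw -12.27 tilt [-0.0001 -0.0001] F [ 1.5  1.4 -0.3]
```

```bash
python3 -m handwheel '[[1,[0,0.2,0],[0,0,0]],[1,[0,0.4,0],[0,0,0]],[1,[0,0.6,0],[0,0,0]],[1,[0,0.8,0],[0,0,0]],[1,[0,1,0],[0,0,0]],[1,[0,1.2,0],[0,0,0]],[1,[0,1.4,0],[0,0,0]],[1,[0,1.6,0],[0,0,0]]]' >/dev/null; python3 -c "
from h import *
br()"
```

```text
t 11.1 bracket mm [ 0.1 75.5] z 169.1 yaw -12.26 tilt [-0.     -0.0001] F [0.1 2.1 0.8]
```

```bash
python3 -m handwheel '[[1,[0,0.2,0],[0,0,0]],[1,[0,0.4,0],[0,0,0]],[1,[0,0.6,0],[0,0,0]],[1,[0,0.8,0],[0,0,0]],[1,[0,1,0],[0,0,0]],[1,[0,1.2,0],[0,0,0]],[1,[0,1.4,0],[0,0,0]],[1,[0,1.6,0],[0,0,0]]]' >/dev/null; python3 -c "
from h import *
br()
im=imaging.capture('side')
br()
o,R=tool(); overlay('side',im,(230,130,300,200),10,o['tcp_pos']+[0,0,-.045],'pics/g_side.png',[.491,.012,-.2125])"
```

```text
t 11.77 bracket mm [ 0.1 59.6] z 169.1 yaw -12.26 tilt [ 0.     -0.0001] F [ 0.3  1.4 -0.2]
t 11.82 bracket mm [ 0.1 58.8] z 169.0 yaw -12.29 tilt [-0.0004 -0.0009] F [ 1.3 -0.1  1.4]
```

View pics/g_side.png

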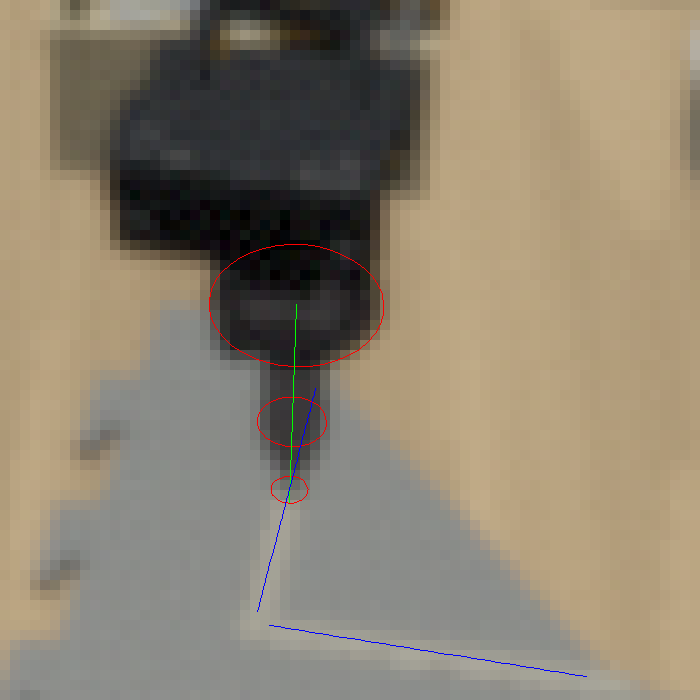

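```bash
python3 -m handwheel '[[1,[0,0.2,0],[0,0,0]],[1,[0,0.4,0],[0,0,0]],[1,[0,0.6,0],[0,0,0]],[1,[0,0.8,0],[0,0,0]],[1,[0,1,0],[0,0,0]],[1,[0,1.2,0],[0,0,0]],[1,[0,1.4,0],[0,0,0]],[1,[0,1.6,0],[0,0,0]]]' >/dev/null; python3 -c "
from h import *
br()"
```

```text
t 12.48 bracket mm [ 0.  43.5] z 169.1 yaw -12.26 tilt [-0.0001 -0.0001] F [0.6 1.7 1.2]
```

```bash
python3 -m handwheel '[[1,[0,0.2,0],[0,0,0]],[1,[0,0.4,0],[0,0,0]],[1,[0,0.6,0],[0,0,0]],[1,[0,0.8,0],[0,0,0]],[1,[0,1,0],[0,0,0]],[1,[0,1.2,0],[0,0,0]],[1,[0,1.4,0],[0,0,0]],[1,[0,1.6,0],[0,0,0]]]' >/dev/null; python3 -c "
from h import *
br()"
```

```text
t 13.15 bracket mm [ 0.  27.5] z 169.1 yaw -12.26 tilt [-0.0001 -0.0001] F [0.3 2.3 0.6]
```

```bash
python3 -m handwheel '[[1,[0,0.2,0],[0,0,0]],[1,[0,0.4,0],[0,0,0]],[1,[0,0.6,0],[0,0,0]],[1,[0,0.8,0],[0,0,0]],[1,[0,1,0],[0,0,0]],[1,[0,1.2,0],[0,0,0]],[1,[0,1.4,0],[0,0,0]],[1,[0,1.6,0],[0,0,0]]]' >/dev/null; python3 -c "
from h import *
br()"
```

```text
t 13.82 bracket mm [ 0.  11.5] z 169.1 yaw -12.26 tilt [ 0.     -0.0001] F [1.1 1.  0.6]
```

```bash
python3 -m handwheel '[[1,[0,0.2,0],[0,0,0]],[1,[0,0.4,0],[0,0,0]],[1,[0,0.6,0],[0,0,0]],[1,[0,0.8,0],[0,0,0]],[1,[0,1,0],[0,0,0]],[1,[0,1.05,0],[0,0,0]]]' >/dev/null; python3 -c "
from h import *
br()
im=imaging.capture('side')
br()
o,R=tool(); overlay('side',im,(230,145,300,215),10,o['tcp_pos']+[0,0,-.045],'pics/h_side.png',[.491,.012,-.2125])
im=imaging.capture('top'); cv2.imwrite('pics/h_top.png',im[...,::-1])"
```

```text
t 14.32 bracket mm [0.  0.6] z 169.0 yaw -12.29 tilt [-0.0002 -0.0005] F [0.  1.  0.3]
t 14.37 bracket mm [-0.   0.7] z 169.0 yaw -12.29 tilt [-0.0003 -0.0006] F [-0.1 -0.2  0.4]
```

View pics/h_side.png

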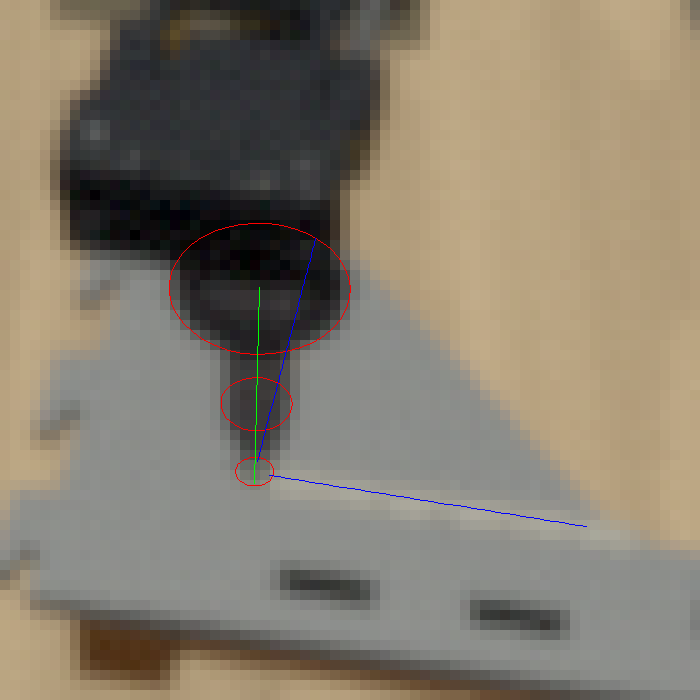

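View pics/h_top.png

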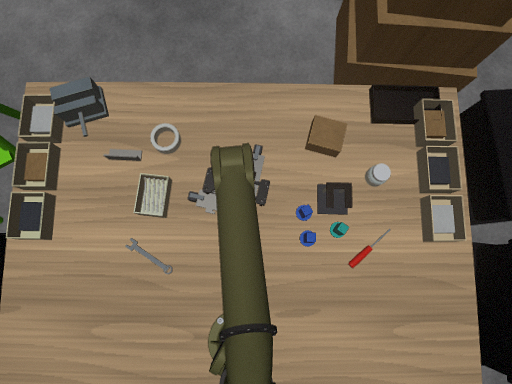

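Run:
```python
from h import *
im=imaging.capture("side"); g=im.astype(float).mean(2)
br(); o,R=tool(); org=o["tcp_pos"]-[0,0,.045]
th=np.linspace(0,2*np.pi,2001)
E_=proj("side",org+np.c_[.027*np.cos(th),.027*np.sin(th),0*th])
E6=proj("side",org+[0,0,.006]+np.c_[.027*np.cos(th),.027*np.sin(th),0*th])
for c in (250,251,259,260,261):
    m=E_[np.abs(E_[:,0]-c)<.3]; print(c,"pred",np.round(m[:,1].max(),2),"obs",np.arange(175,184),g[175:184,c].round())
for r in(170,172,174):
    print(r,"L/R pred",[ (E_[np.abs(E_[:,1]-r)<.3][:,0].min().round(2),E_[np.abs(E_[:,1]-r)<.3][:,0].max().round(2))],[ (E6[np.abs(E6[:,1]-r)<.3][:,0].min().round(2),E6[np.abs(E6[:,1]-r)<.3][:,0].max().round(2))], g[r,244:252].round(),g[r,260:268].round())
# bead leg B centroid at columns vs pred line, original image
im0=cv2.imread("pics/side0.png").astype(float).mean(2)
P=proj("side",bracket_pts([.491,.012,-.2125]))[40:]
for c in range(264,290,3):
    pr=np.interp(c,P[:,0],P[:,1]); rows=np.arange(int(pr)-4,int(pr)+7); 
    col=im0[rows,c-1:c+2].mean(1); bl=np.interp(rows,[rows[0],rows[-1]],[col[:2].mean(),col[-2:].mean()]); w=np.clip(col-bl-2,0,None); print(c,round(pr,2),"centroid",round((w*rows).sum()/w.sum(),2),col.round())
# pred width at c
for off in(-.005,0,.005):
    Q=proj("side",bracket_pts([.491,.012,-.2125],off,.038 if off else .04))[40:]; print(off,np.interp(276,Q[:,0],Q[:,1]))
P=proj("top",bracket_pts([.491,.012,-.2125]))
im0=cv2.imread("pics/top0.png").astype(float).mean(2)
for r in range(168,196,4):
    pr=np.interp(-r,-P[40:,1],P[40:,0]) if P[40,1]>P[79,1] else np.interp(r,P[40:,1],P[40:,0]); cols=np.arange(int(pr)-4,int(pr)+6); col=im0[r-1:r+2,cols].mean(0); print(r,round(pr,2),cols[0],col.round())
```

```text
t 14.47 bracket mm [-0.   0.7] z 169.0 yaw -12.27 tilt [-0.0003 -0.0008] F [-0.2  0.1  0.3]
250 pred 178.67 obs [175 176 177 178 179 180 181 182 183] [ 41.  33.  42.  73. 109. 132. 136. 136. 139.]
251 pred 179.13 obs [175 176 177 178 179 180 181 182 183] [ 53.  42.  36.  47.  86. 119. 125. 127. 126.]
259 pred 179.52 obs [175 176 177 178 179 180 181 182 183] [ 50.  44.  39.  42.  64.  98. 112. 112. 112.]
260 pred 179.2 obs [175 176 177 178 179 180 181 182 183] [ 44.  33.  35.  50.  90. 128. 134. 135. 135.]
261 pred 178.77 obs [175 176 177 178 179 180 181 182 183] [ 33.  38.  39.  71. 110. 134. 140. 141. 140.]
170 L/R pred [(np.float64(247.4), np.float64(263.4))] [(np.float64(246.67), np.float64(264.25))] [47. 36. 28. 18. 17. 17. 15.  8.] [ 33.  37.  29.  56. 101. 137. 147. 151.]
172 L/R pred [(np.float64(246.51), np.float64(264.37))] [(np.float64(246.41), np.float64(264.6))] [131. 127. 113.  76.  40.  31.  24.  27.] [ 23.  18.  18.  37.  78. 116. 138. 146.]
174 L/R pred [(np.float64(246.43), np.float64(264.52))] [(np.float64(246.78), np.float64(264.31))] [141. 138. 124.  81.  45.  34.
[... 646 characters left out ...]
96.66 centroid 197.18 [140. 137. 136. 140. 150. 156. 153. 141. 137. 136. 135.]
288 197.14 centroid 197.74 [151. 146. 143. 145. 153. 156. 147. 139. 137. 135. 136.]
-0.005 196.8583975914079
0 195.2076956171177
0.005 194.39760237397448
168 244.47 240 [123. 122. 122. 124. 147. 143. 128. 123. 123. 122.]
172 243.69 239 [124. 124. 124. 130. 146. 141. 129. 122. 124. 124.]
176 242.77 238 [125. 125. 123. 130. 146. 145. 130. 126. 123. 124.]
180 241.85 237 [125. 127. 126. 131. 144. 146. 135. 128. 126. 125.]
184 240.93 236 [128. 128. 125. 130. 143. 148. 137. 127. 125. 126.]
188 240.01 236 [128. 128. 129. 144. 150. 138. 128. 128. 128. 127.]
192 239.1 235 [128. 129. 130. 142. 152. 143. 131. 129. 129. 129.]
```

```bash
python3 -m handwheel '[[1,[0.15,0.08,0],[0,0,0]],[1,[0.3,0.15,0],[0,0,0]],[1,[0.5,0.15,0],[0,0,0]],[1,[0.7,0.15,0],[0,0,0]],[1,[0.9,0.15,0],[0,0,0]],[1,[1.1,0.15,0],[0,0,0]],[1,[1.3,0.15,0],[0,0,0]],[1,[1.5,0.15,0],[0,0,0]]]' >/dev/null; python3 -c "
from h import *
br()"
```

```text
t 15.13 bracket mm [15.1 -0.3] z 169.0 yaw -12.26 tilt [-0.0002 -0.0001] F [-2.2 -0.7  0.2]
```

```bash
python3 -m handwheel '[[1,[0.2,0,0],[0,0,0]],[1,[0.4,0,0],[0,0,0]],[1,[0.6,0,0],[0,0,0]],[1,[0.8,0,0],[0,0,0]],[1,[1,0,0],[0,0,0]],[1,[1.2,0,0],[0,0,0]],[1,[1.4,0,0],[0,0,0]],[1,[1.6,0,0],[0,0,0]]]' >/dev/null; python3 -c "
from h import *
br()"
```

```text
t 15.8 bracket mm [31.2 -0.3] z 169.1 yaw -12.26 tilt [-0.     -0.0001] F [-2.2  0.   1.1]
```

```bash
python3 -c "
from h import *
im=imaging.capture('side')
br()
cv2.imwrite('pics/i_side.png',cv2.resize(im[150:210,235:305,::-1],None,fx=11,fy=10,interpolation=cv2.INTER_CUBIC))"
```

```text
t 15.85 bracket mm [31.8 -0.3] z 169.2 yaw -12.27 tilt [ 0.0011 -0.    ] F [ 0.5 -0.5  1. ]
```

View pics/i_side.png

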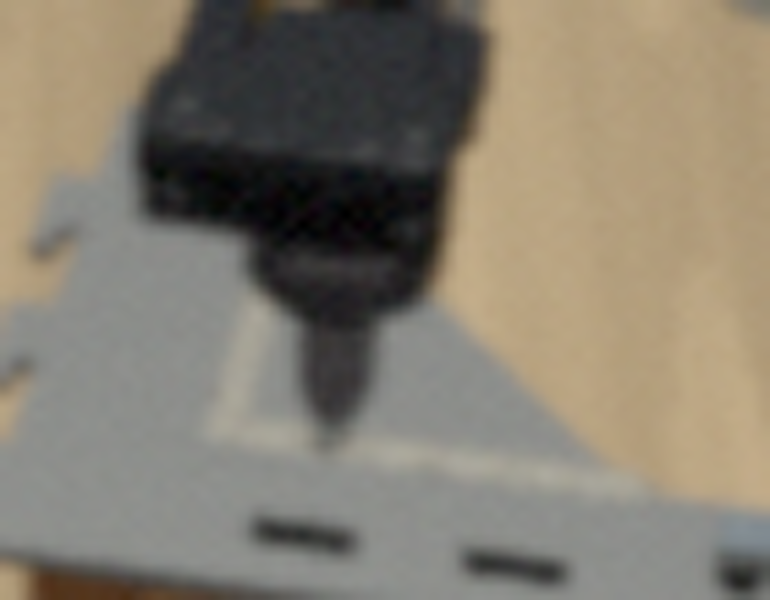

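```bash
python3 -m handwheel '[[1,[0.2,0,0],[0,0,0]],[1,[0.4,0,0],[0,0,0]],[1,[0.6,0,0],[0,0,0]],[1,[0.8,0,0],[0,0,0]],[1,[1,0,0],[0,0,0]],[1,[1.2,0,0],[0,0,0]],[1,[1.4,0,0],[0,0,0]],[1,[1.6,0,0],[0,0,0]]]' >/dev/null; python3 -c "
from h import *
br()"
```

```text
t 16.52 bracket mm [47.2 -0.4] z 169.0 yaw -12.27 tilt [-0.0001 -0.0001] F [-2.2  0.6  1.6]
```

```bash
python3 -m handwheel '[[1,[0.2,0,0],[0,0,0]],[1,[0.4,0,0],[0,0,0]],[1,[0.6,0,0],[0,0,0]],[1,[0.8,0,0],[0,0,0]],[1,[1,0,0],[0,0,0]],[1,[1.2,0,0],[0,0,0]],[1,[1.4,0,0],[0,0,0]],[1,[1.6,0,0],[0,0,0]]]' >/dev/null; python3 -c "
from h import *
br()"
```

```text
t 17.18 bracket mm [63.2 -0.4] z 169.1 yaw -12.26 tilt [-0.     -0.0001] F [-1.4 -0.   0.2]
```

```bash
python3 -m handwheel '[[1,[0.2,0,0],[0,0,0]],[1,[0.4,0,0],[0,0,0]],[1,[0.6,0,0],[0,0,0]],[1,[0.8,0,0],[0,0,0]],[1,[1,0,0],[0,0,0]],[1,[1.2,0,0],[0,0,0]],[1,[1.4,0,0],[0,0,0]],[1,[1.6,0,0],[0,0,0]]]' >/dev/null; python3 -c "
from h import *
br()"
```

```text
t 17.85 bracket mm [79.2 -0.4] z 169.1 yaw -12.26 tilt [ 0.     -0.0001] F [-1.6  0.3  0.4]
```

```bash
python3 -m handwheel '[[1,[0.2,0,0],[0,0,0]],[1,[0.4,0,0],[0,0,0]],[1,[0.6,0,0],[0,0,0]],[1,[0.8,0,0],[0,0,0]],[1,[1,0,0],[0,0,0]],[1,[1.2,0,0],[0,0,0]],[1,[1.4,0,0],[0,0,0]],[1,[1.6,0,0],[0,0,0]]]' >/dev/null; python3 -c "
from h import *
br()"
```

```text
t 18.52 bracket mm [95.2 -0.4] z 169.1 yaw -12.26 tilt [-0.     -0.0001] F [-1.4  0.1  0.5]
```

```bash
python3 -m handwheel '[[1,[0.2,0,0],[0,0,0]],[1,[0.4,0,0],[0,0,0]],[1,[0.6,0,0],[0,0,0]],[1,[0.8,0,0],[0,0,0]],[1,[1,0,0],[0,0,0]],[1,[1.2,0,0],[0,0,0]],[1,[1.25,0,0],[0,0,0]],[1,[1.25,0,0],[0,0,0]]]' >/dev/null; python3 -c "
from h import *
br()
im=imaging.capture('side')
br()
cv2.imwrite('pics/j_side.png',cv2.resize(im[150:210,235:305,::-1],None,fx=11,fy=10,interpolation=cv2.INTER_CUBIC))"
```

```text
t 19.18 bracket mm [108.1  -0.4] z 169.2 yaw -12.27 tilt [ 0.0012 -0.0001] F [-0.7  0.6 -0.4]
t 19.23 bracket mm [108.1  -0.4] z 169.3 yaw -12.26 tilt [ 0.0013 -0.0002] F [-0.5  0.9  1. ]
```

View pics/j_side.png

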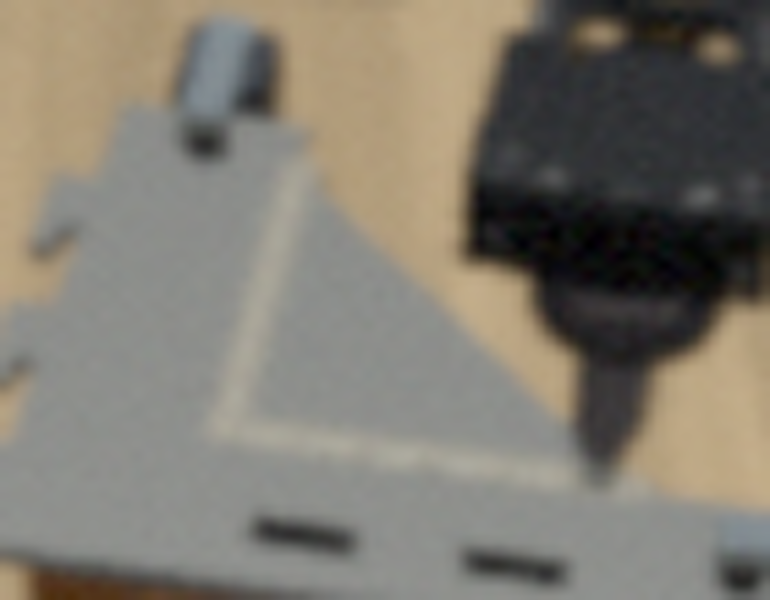

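```bash
python3 -m handwheel '[[1,[0,0,-0.5],[0,0,0]],[1,[0,0,-1.5],[0,0,0]],[1,[0,0,-3.5],[0,0,0]],[1,[0,0,-6],[0,0,0]],[1,[0,0,-9],[0,0,0]],[1,[0,0,-12],[0,0,0]],[1,[0,0,-14.5],[0,0,0]],[1,[0,0,-15.5],[0,0,0]]]' >/dev/null
python3 - <<'E'
from h import *
need([.4883,-.3267,.325],12)
for n in("side","top"):
    im=imaging.capture(n); cv2.imwrite(f"pics/k_{n}.png",im[...,::-1])
need([.4883,-.3267,.325],12)
print(sensors.get_obs()["force"])
for n,c,f in(("side",(230,250,290,325),8),("top",(310,175,360,220),10)):
    im=cv2.imread(f"pics/k_{n}.png"); x0,y0,x1,y1=c
    cv2.imwrite(f"pics/kz_{n}.png",cv2.resize(im[y0:y1,x0:x1],None,fx=f,fy=f,interpolation=cv2.INTER_NEAREST))
E
```

```text
t 19.9 tcp [ 0.5973 -0.0106  0.329 ] yaw -12.25 tilt [ 6.8e-03 -4.0e-04 -1.0e+00] F [ 0.7  0.8 -1.6] w 0.0299
shift cm [-3.95 33.21  0.34] turn -24.2
t 20.0 tcp [ 0.5969 -0.0107  0.3264] yaw -12.25 tilt [ 4.4e-03 -3.0e-04 -1.0e+00] F [-0.5  0.8 -2.4] w 0.0297
shift cm [-3.92 33.19  0.1 ] turn -24.2
[-0.53110966  0.75504006 -2.39056784]
```

View pics/kz_side.png

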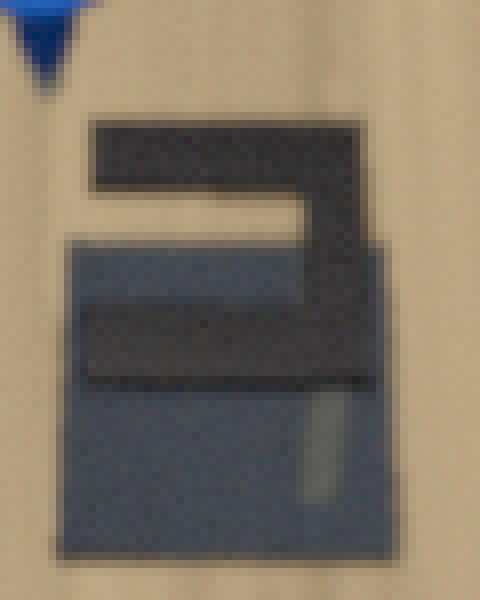

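View pics/kz_top.png

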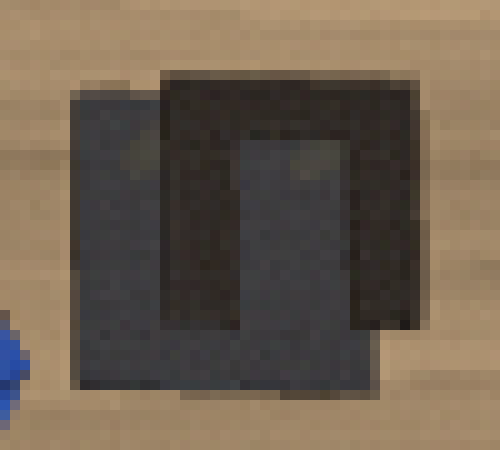

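Run:
```python
from h import *
b=onz("top",[338.9,188.3],.115); e=onz("top",[338.9,175+32.8-.5],.115); print("top bar mid",b,"-> seat",b-[.025,0],"prong end mid",e)
print("slot edges",onz("top",[333.5,198],.115),onz("top",[344.3,198],.115))
# side: slot far edge row 192/8, near 303/8, bar col 305/8
print("side",onz("side",[230+30.5/.8-.5,250+24.2-.5],.115),onz("side",[230+30.5/.8-.5,250+37.8-.5],.115))
need([.4883,-.3267,.325],12)
```

```text
top bar mid [ 0.51112358 -0.32938778] -> seat [ 0.48612358 -0.32938778] prong end mid [ 0.44659015 -0.32703351]
slot edges [ 0.47793928 -0.30987207] [ 0.47812916 -0.34650224]
side [ 0.51462505 -0.31300708] [ 0.51321597 -0.3484062 ]
t 20.0 tcp [ 0.5969 -0.0107  0.3264] yaw -12.25 tilt [ 4.4e-03 -3.0e-04 -1.0e+00] F [-0.5  0.8 -2.4] w 0.0297
shift cm [-3.92 33.19  0.1 ] turn -24.2
```

```bash
python3 -m handwheel '[[1,[-0.2,1.5,0],[0,0,-1]],[1,[-0.5,4,0],[0,0,-3]],[1,[-0.8,7,0],[0,0,-5]],[1,[-1.2,10,0],[0,0,-8]],[1,[-1.5,13,0],[0,0,-10]],[1,[-1.9,16,0],[0,0,-12]],[1,[-2.2,19,0],[0,0,-15]],[1,[-2.4,21,0],[0,0,-17]]]' >/dev/null
python3 - <<'E'
from h import *
need([.488,-.328,.325],12)
E
```

```text
t 20.6667 tcp [ 0.5254 -0.2148  0.3214] yaw 4.66 tilt [-4.3e-03 -1.0e-04 -1.0e+00] F [-0.5 -0.6 -3.4] w 0.0296
shift cm [-4.65 10.98 -0.35] turn -7.3
```

```bash
python3 -m handwheel '[[1,[-1.1,2.7,0],[0,0,-2]],[1,[-2.3,5.5,0],[0,0,-4]],[1,[-3.3,8,0],[0,0,-6]],[1,[-4.1,9.8,0],[0,0,-7.3]],[1,[-4.6,10.9,0],[0,0,-7.3]],[1,[-4.6,10.9,0],[0,0,-7.3]],[1,[-4.6,10.9,0],[0,0,-7.3]],[1,[-4.6,10.9,0],[0,0,-7.3]]]' >/dev/null
python3 - <<'E'
from h import *
imaging.capture("side")
need([.488,-.328,.325],12)
E
```

```text
t 21.3833 tcp [ 0.4922 -0.3212  0.3238] yaw 12.22 tilt [ 2.0e-04  1.2e-03 -1.0e+00] F [ 0.6 -0.5 -2.5] w 0.0295
shift cm [-0.55  0.58 -0.12] turn 0.2
```

```bash
python3 -m handwheel '[[1,[-0.3,0.3,0],[0,0,0.2]],[1,[-0.55,0.58,0],[0,0,0.2]],[1,[-0.55,0.58,1],[0,0,0.2]],[1,[-0.55,0.58,3],[0,0,0.2]],[1,[-0.55,0.58,5],[0,0,0.2]],[1,[-0.55,0.58,5.5],[0,0,0.2]],[1,[-0.55,0.58,5.5],[0,0,0.2]],[1,[-0.55,0.58,5.5],[0,0,0.2]]]' >/dev/null
python3 - <<'E'
from h import *
im=imaging.capture("side")
need([.488,-.328,.16],12)
x0,y0,x1,y1=(225,235,295,315)
cv2.imwrite("pics/l_side.png",cv2.resize(im[y0:y1,x0:x1,::-1],None,fx=7,fy=7,interpolation=cv2.INTER_CUBIC))
E
```

```text
t 22.1 tcp [ 0.4874 -0.3306  0.2702] yaw 11.84 tilt [ 1.3e-03 -9.0e-04 -1.0e+00] F [-0.7  0.7 -2.2] w 0.0296
shift cm [ 0.1  -0.26 11.02] turn -0.2
```

View pics/l_side.png

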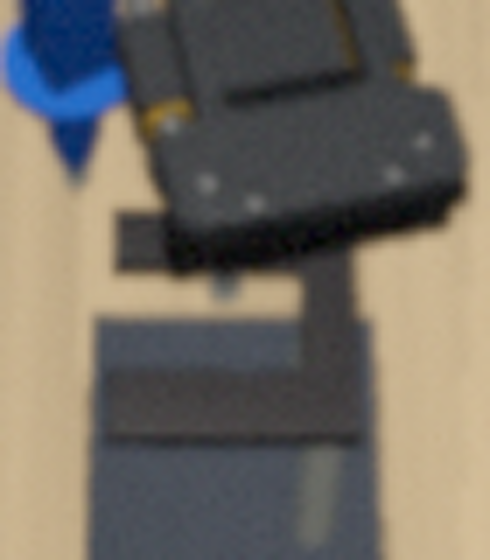

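```bash
python3 -m handwheel '[[1,[0.05,-0.15,0.5],[0,0,-0.2]],[1,[0.05,-0.15,1],[0,0,-0.2]],[1,[0.05,-0.15,2.5],[0,0,-0.2]],[1,[0.05,-0.15,4],[0,0,-0.2]],[1,[0.05,-0.15,5.5],[0,0,-0.2]],[1,[0.05,-0.15,7],[0,0,-0.2]],[1,[0.05,-0.15,8],[0,0,-0.2]],[1,[0.05,-0.15,8],[0,0,-0.2]]]' >/dev/null
python3 - <<'E'
from h import *
im=imaging.capture("side")
need([.488,-.328,.16],12)
x0,y0,x1,y1=(225,235,295,315)
cv2.imwrite("pics/m_side.png",cv2.resize(im[y0:y1,x0:x1,::-1],None,fx=7,fy=7,interpolation=cv2.INTER_CUBIC))
E
```

```text
t 22.8167 tcp [ 0.4865 -0.3285  0.1881] yaw 12.04 tilt [-0.0018  0.0012 -1.    ] F [-0.6  0.1 -2.2] w 0.0299
shift cm [ 0.16 -0.01  2.81] turn 0.0
```

View pics/m_side.png

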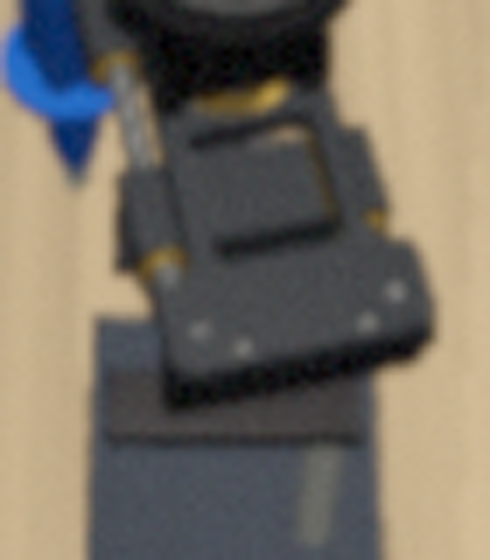

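```bash
python3 -m handwheel '[[1,[0.1,0,0.8],[0,0,0]],[1,[0.1,0,1.6],[0,0,0]],[1,[0.1,0,2.2],[0,0,0]],[1,[0.1,0,2.6],[0,0,0]],[1,[0.1,0,2.6],[0,0,0]],[1,[0.1,0,2.6],[0,0,0]],[1,[0.1,0,2.6],[0,0,0]],[1,[0.1,0,2.6],[0,0,0]]]' >/dev/null
python3 - <<'E'
from h import *
F=[]
for i in range(5): imaging.capture("side");F.append(sensors.get_obs()["force"])
print(np.mean(F,0)); need([.488,-.328,.16],12)
E
```

```text
[ 0.19416866 -0.29932753 -2.69919039]
t 23.7333 tcp [ 0.4882 -0.3287  0.1633] yaw 12.04 tilt [ 3.e-04 -4.e-04 -1.e+00] F [ 0.3  0.1 -2.8] w 0.0297
shift cm [-0.   -0.08  0.33] turn 0.0
```

Not yet in contact; lower slowly the last 3 mm.

```bash
python3 -m handwheel '[[1,[0,-0.03,0.1],[0,0,0]],[1,[0,-0.03,0.2],[0,0,0]],[1,[0,-0.03,0.3],[0,0,0]],[1,[0,-0.03,0.3],[0,0,0]],[1,[0,-0.03,0.3],[0,0,0]],[1,[0,-0.03,0.3],[0,0,0]]]' >/dev/null
python3 - <<'E'
from h import *
F=[]
for i in range(5): imaging.capture("side");F.append(sensors.get_obs()["force"])
print(np.mean(F,0)); need([.488,-.328,.16],12)
E
```

```text
[ 0.01404961  0.26399136 -1.43967415]
t 24.4833 tcp [ 0.4881 -0.3284  0.1601] yaw 12.04 tilt [ 0.e+00 -1.e-04 -1.e+00] F [-0.5  0.6 -1.2] w 0.03
shift cm [ 0.   -0.04  0.01] turn 0.0
```

```bash
python3 -m handwheel '[[0.6,[0,0,0],[0,0,0]],[0.6,[0,0,0],[0,0,0]],[0.4,[0,0,0],[0,0,0]],[0.2,[0,0,0],[0,0,0]],[0,[0,0,0],[0,0,0]],[0,[0,0,0],[0,0,0]],[0,[0,0,0],[0,0,0]],[0,[0,0,0],[0,0,0]]]';python3 -m handwheel '[[0,[0,0,0],[0,0,0]],[0,[0,0,0],[0,0,0]],[0,[0,0,0],[0,0,0]],[0,[0,0,0],[0,0,0]]]'
```

```text
t: 25.15
tcp_pos: [0.488, -0.3284, 0.1601]
orientation: [3.124, 0.329, -0.0]
force: [0.7, -0.1, -0.0]
gripper_width: 0.0669
t: 25.48
tcp_pos: [0.488, -0.3283, 0.1601]
orientation: [3.124, 0.33, -0.0]
force: [0.5, 1.1, -0.4]
gripper_width: 0.0853
```

```bash
python3 -m handwheel '[[0,[0,0,-0.5],[0,0,0]],[0,[0,0,-2],[0,0,0]],[0,[0,0,-4],[0,0,0]],[0,[0,0,-7],[0,0,0]],[0,[0,0,-10],[0,0,0]],[0,[0,0,-13],[0,0,0]],[0,[0,0,-15],[0,0,0]],[0,[0,0,-16],[0,0,0]]]'; python3 -m handwheel '[[0,[3,-3,0],[0,0,0]],[0,[6,-6,0],[0,0,0]],[0,[9,-9,0],[0,0,0]],[0,[12,-12,0],[0,0,0]],[0,[14,-14,0],[0,0,0]],[0,[15,-15,0],[0,0,0]],[0,[15,-15,0],[0,0,0]],[0,[15,-15,0],[0,0,0]]]'
python3 - <<'E'
from h import *
for n in("side","top"):
    im=imaging.capture(n); cv2.imwrite(f"pics/n_{n}.png",im[...,::-1])
for n,c,f in(("side",(230,250,290,325),8),("top",(310,175,360,220),10)):
    im=cv2.imread(f"pics/n_{n}.png"); x0,y0,x1,y1=c
    cv2.imwrite(f"pics/nz_{n}.png",cv2.resize(im[y0:y1,x0:x1],None,fx=f,fy=f,interpolation=cv2.INTER_NEAREST))
E
```

```text
t: 26.15
tcp_pos: [0.4891, -0.3288, 0.3242]
orientation: [3.12, 0.329, 0.006]
force: [0.7, 0.7, -0.3]
gripper_width: 0.0873
t: 26.82
tcp_pos: [0.6034, -0.1495, 0.3192]
orientation: [-3.124, -0.333, 0.002]
force: [-0.4, -0.5, 0.0]
gripper_width: 0.0868
```

View pics/nz_side.png

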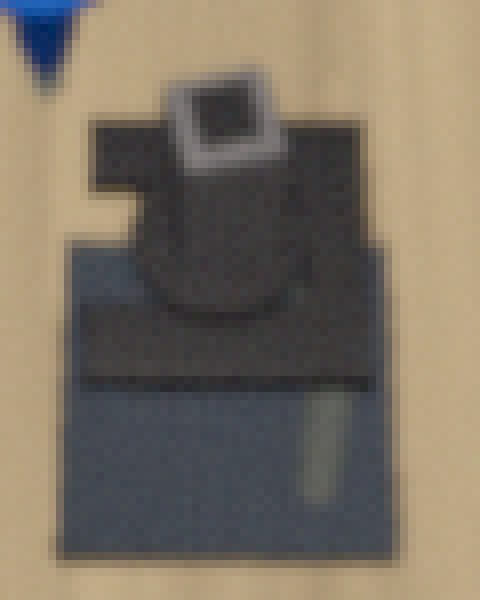

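View pics/n_top.png

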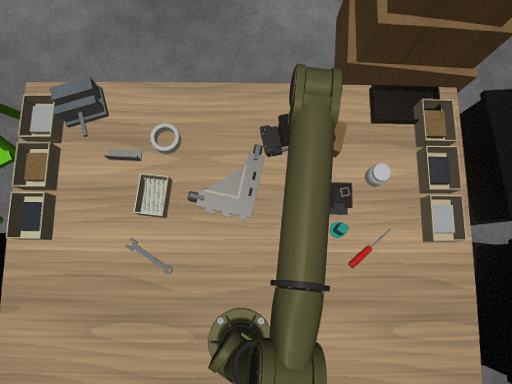

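View pics/n_side.png

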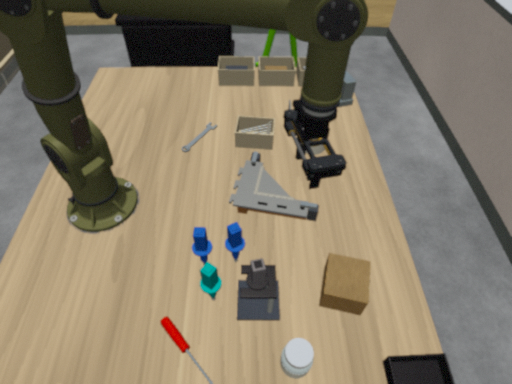

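```bash
python3 -c "
from station import arm
print(arm.job_done())"
```

```text
the job is handed in; nothing more can be done
None
```

The pen has traced the weld bead and is hanging upright by its collar in the fork rest again. The job was handed in at about 27 s on the robot clock.

- **Trace:** I ran from the hooked-arm end (bracket y = 107.8 mm), round the corner, to the slotted-arm end (x = 108.1 mm). The speed was about 2.4 cm/s, with pauses of about 0.2 s or less along the way for pictures, including at the corner. By the measured arm position the pen stayed within about 0.7 mm of the fitted bead line.
- **Pressure:** The contact force, measured just before the trace started, was about 2.9 N. That matches roughly 5.6 mm of the plunger's 14 mm travel, and the height stayed steady along the whole bead. Side pictures at the start, midway along each arm, at the corner and at the finish showed the tip on the bead.
- **Final state:** The last pictures show the pen back in almost the same place in its rest, the gripper open and about 0.2 m clear. The other things looked unmoved, though the arm hid the carton and the two blue pens from the top camera; those I could check only from the side.

- **Camera disagreement:** The two cameras disagreed by about 2 mm on where the slotted-arm part of the bead lies. I moved that part of the trace about 1 mm towards the side camera's reading, which is well inside the bead's width.
- **Bead ends:** The bead in the pictures seems to run about 10 mm past the listed end points on both arms. I traced only between the listed start and finish, so those last stretches were not tested.

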